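# Load the tip-up mould stand, flip its prop leg down and hold it upright

### The job

Get the filled mould standing for its casting to set: put the tall brick-red mould, right way up, on the narrow aluminium ledge of the leaning board, about in the middle and back against the board, and let go of it. Then flip the orange prop leg beside the board over its balance point so that it drops down behind, and after that bring the board fully upright with the mould on it and finish while still holding the board there, because left alone it tips over. Leave the other things and the heavy stand where they are.

Things in the scene. Friction and masses are not known exactly. Their poses are not given: they have to be found in the camera images.
- stand: heavy (4.5 kg) loose dark steel base plate, 12 mm thick, x = -80 to +170 mm, y = -90 to +145 mm; origin on its underside, straight below the hinge line. z up; +x is the side to which the board leans at the start (the back), -x the side of the ledge (the front), +y the side of the prop leg. Blue lugs at y = -77 and +77 mm carry the hinge.
- hinge (a point): point on the board's hinge line (it runs along the stand's y), midway between the lugs, 30 mm above the table; axes as the stand's
- tilt (a joint): lean of the board in rad: 0 = upright, positive = leaning back towards the stand's +x. At the start it rests on its rear stop at 0.38; the front stop is at -0.4. The hinge turns freely: let go, the board tips forward, or back on the stop (or on its leg, at about 0.14). Board, hub and leg weigh about 1 kg.
- board: wooden board with a blue top rail; origin on the hinge line, z up along the board, x its thickness (+x the back). It covers x = -6 to +6, y = -70 to +70, z = 15 to 165 mm. On its front (-x) face is the ledge. From its +y edge, at z = 100 mm, a hub shaft 10 to 18 mm thick sticks out to y = 128 mm and carries the prop leg.
- ledge (a point): middle of the upper face of the aluminium ledge, on the board's front, at board x = -24, y = -12, z = 30 mm; axes as the board's. The ledge is 110 mm wide (y) and its clear depth is from the board's face at x = -6 to a lip at x = -45 mm; the lip is 3 mm thick and rises 4 mm above the ledge.
- top_edge (a point): middle of the board's top edge (board z = 165 mm); axes as the board's. The edge is 12 mm thick and can be gripped from above across its thickness.
- leg (a joint): swing of the orange prop leg in rad: 0 = stowed, pointing up, 0.68 rad forward of the board's z (0.3 forward of plumb at the start); growing = its end goes back (stand +x) and down; 3.33 = fully down, on its stop. It turns freely: pushed past plumb it falls over by itself in about 1.5 s. While the board leans back the foot lands on the plate at 2.95; it drops to 3.33 as the board is raised.
- leg_foot (a point): centre of the black rubber foot bar at the free end of the prop leg: bar 12 mm thick, 36 mm long along the hinge direction. z of the point points outwards along the leg. The leg is a flat orange strip 18 mm wide (y) and 6 mm thick, 118 mm from pivot to foot bar, 80 g; a push of less than 1 N moves it.
- leg_pivot (a point): the leg's pivot, fixed on the board at x = 0, y = +115, z = 100 mm of the board, axis along the board's y; the axes turn with the leg, z along the leg
- mould: the tall brick-red two-part rubber mould, a block 28 mm thick (x), 60 mm wide (y), 90 mm high (z), about 0.2 kg, with a dark pouring hole on top; origin at the centre of its underside. It starts standing on the table; either broad face may rest on the board.
- mould_mid (a point): the centre of the tall mould, 45 mm above its underside; axes as the mould's
- small_mould: a smaller brick-red mould, 40 x 44 mm and 42 mm high, not to be used; origin at the centre of its underside. It and the tall mould may swap places.
- paint_tin: white paint tin, 107 mm in diameter, 116 mm high, to be left alone; origin at the centre of its underside
- tin_lid: loose metal tin lid, 96 mm in diameter, 6 mm high, to be left alone; origin at the centre of its underside
- brush: paint brush lying on the table, to be left alone
- spatula: spatula lying on the table, to be left alone
- casting_a: silvery cast hand about 90 mm long, 15 mm high, lying on the table, to be left alone; origin under its middle
- casting_b: another such cast hand, to be left alone
There are look-alikes about, which are no part of the job. Leave any green, turquoise or white look-alike of the mould alone.

How it is judged:
On the way, in this order (a step that is already met when the one before it is completed fails the run):
1. the tall mould stands on the ledge against the board, let go, with the prop leg still up (y of mould_mid in the frame of ledge between -0.025 and 0.025 m and x of mould_mid in the frame of ledge between -0.012 and 0.012 m and z of mould_mid in the frame of ledge between 0.037 and 0.053 m and angle between the z axis of mould and the z axis of board, either way round below 0.15 rad and angle between the x axis of mould and the x axis of board, either way round below 0.2 rad and angle between mould's own z axis and vertical below 0.9 rad and contact force between the fingers and mould below 0.1 N and value of joint leg below 0.25 rad and linear speed of mould below 0.03 m/s), for 0.2 s.
2. the prop leg is flipped over and down while the board still leans back, with the mould on the ledge (y of mould_mid in the frame of ledge between -0.025 and 0.025 m and x of mould_mid in the frame of ledge between -0.012 and 0.012 m and z of mould_mid in the frame of ledge between 0.037 and 0.053 m and angle between the z axis of mould and the z axis of board, either way round below 0.15 rad and angle between the x axis of mould and the x axis of board, either way round below 0.2 rad and angle between mould's own z axis and vertical below 0.9 rad and value of joint leg above 2.4 rad and value of joint tilt above 0.15 rad), for 0.1 s.
At the end, for the whole second after the job is handed in: Fingers hold the board (over 0.4 N) still and upright within 0.07 rad; leg over 3.1; tall mould on the ledge, not touched by fingers: centre within 25 mm of the ledge's middle along it, 12 mm in depth, 45 +- 8 mm above it; its z within 0.15 and broad face within 0.2 rad of the board's (y of mould_mid in the frame of ledge between -0.025 and 0.025 m and x of mould_mid in the frame of ledge between -0.012 and 0.012 m and z of mould_mid in the frame of ledge between 0.037 and 0.053 m and angle between the z axis of mould and the z axis of board, either way round below 0.15 rad and angle between the x axis of mould and the x axis of board, either way round below 0.2 rad and angle between mould's own z axis and vertical below 0.9 rad and value of joint tilt between -0.07 and 0.07 rad and value of joint leg above 3.1 rad and contact force between the fingers and board above 0.4 N and contact force between the fingers and mould below 0.1 N and velocity of joint tilt between -0.1 and 0.1 rad/s); the arm keeps its last pose, push and grip.
It fails at once if the tall mould is knocked over or dropped (angle between mould's own z axis and vertical above 0.9 rad).
It fails at once if the stand is shoved more than 30 mm (distance of stand from where it was at the start of the episode above 0.03 m).
It fails at once if another thing is moved more than 30 mm (distance of any of small_mould, paint_tin, tin_lid, brush, spatula, casting_a, casting_b from where it was at the start of the episode above 0.03 m).
It also fails if it takes over 67 s, if anything falls off the work surface, if the arm or the gripper's body presses on something with over 40 N, if the wrist force passes 120 N, or if a joint passes its speed limit or range.

### The arm

A 6-joint arm with a two-finger parallel gripper is mounted at the origin on the work surface. World frame = base frame: x ahead of the robot, y to its left, z up, the work surface at z = 0. Lengths are in m, angles in rad, forces in N, time in s.
With the tool pointing down it reaches from about 0.35 to 0.975 m from the base axis. Payload 4.9 kg.
Tool frame: the origin (TCP) lies on the centre line of the jaws, within the pads' length; the fingertips stand 22 mm ahead of it and the grasp point (between the pads) lies 3 mm ahead of it (manip.tcp_to_tips is the distance from the TCP to the fingertips, in m); z points along the fingers, x is the direction in which the jaws open and shut, and the axes are right-handed (so a half turn about z gives the same grasp; the last joint's range is limited). The gripper opens to 85 mm and grips with 20 to 120 N. Pads are 22 mm wide; open, the fingers measure 114 mm over their backs; the gripper's body (76 mm by 85 mm) begins 54 mm behind the grasp point. The pads swing forward as they close: fully open they stand 13 mm farther back than shut.
Start: joints at [-1.222, 0.053, 1.613, -0, 1.476, -0.119], TCP at [0.282, -0.558, 0.222] pointing down, gripper open.
Joint ranges: [-3.01, 3.01], [-1.01, 2.22], [0.06, 2.58], [-1.02, 4.17], [0.09, 2.62], [-3.14, 3.14]. Speed limits (rad/s): [2.57, 2.57, 3.14, 3.14, 3.14, 3.14].

### API

Orientations are given as a unit quaternion [w, x, y, z].
In Python, from plant import manip gives the robot as it stands.
- The arm moves only by the shell command python3 -m pendant 'ROWS'. ROWS is a JSON object of lists of equal length, an entry for each row: "linear": the shift along the tool's x, y, z in cm, a list of three; "rotation": the turn, a rotation vector about the tool's x, y, z in degrees, a list of three; "grip": the closure, from 0 (fully open) to 1 (shut). A call has exactly 10 rows; each row is the pose to reach, as a shift and turn from the pose commanded when the call began, along the tool's axes at that moment; what a row does not reach only later rows make up. A row lasts 1/12 s, in which the tool goes at most 41.7 mm and 7.16 degrees, less where a joint would pass 70% of its speed; a pose out of reach is approached as far as the arm can. A call with a gripper value outside its range is refused whole. The fingers move at their own pace and stop on an object; the grip force is fixed at half the most. Time passes only in rows, so rows that repeat a pose let the fingers close, or fill a call up. It gives the time, the measured TCP pose, the force and the opening at its end, in the units of the state.
- manip.state(): the state, without advancing time (a new reading comes with each control period).
- manip.grab_frame(name): name is "scene" or "top" or "wrist"; returns the picture (384x512x3 uint8, red, green, blue); there is no depth.
- manip.calibration(name): a dict with "fx", "fy", "cx", "cy" (pixels), "cam_to_world" (4x4, takes a point from camera to world coordinates). Camera axes: x right, y up, looking along -z (the intrinsics and any distortion apply to the point x, -y, -z); pixel columns grow to the right and rows downward; lengths in m; the calibration is good to about 2 mm. A picture is of the moment at which its call begins: read the wrist's pose just before it. calibration takes no time and is no camera call; for the wrist camera it gives the pose at the moment of the call.
- manip.job_done(): hands the job in, once; it reports no verdict.
The state is a dict: "time": time; "joint_pos": joint angles; "joint_vel": joint speeds; "joint_efforts": joint torques, N m; "tool_pos": TCP position; "tool_rot": TCP orientation; "contact_force": force on the tool from outside, world axes, zero at the start; "ft_torque": the same for the moment, N m; "gripper_width": opening from 0.0 (shut) to 1.0 (fully open).
Only numpy, scipy, OpenCV 4.12 (cv2) and the standard library are available. Lean on these libraries where they do the work, as an engineer would, in place of code of your own. Each camera call takes 0.05 s, during which the arm holds its last target. There are 200 camera calls.

## Working session

There is one attempt and no reset: what is moved stays moved. The work goes in short steps, Python scripts to look and compute and a shell command to move; the robot and the scene stay as the last step left them, time stands still between calls to the robot, and variables do not carry over. Pictures are saved under pics/ and viewed, about 8 in all and at most 12, crops included, and the job is handed in when it is done.

```bash
ls; mkdir -p pics
python3 - <<'E'
from plant import manip
import cv2,numpy as np
s=manip.state();print(s)
a=manip.grab_frame("scene");b=manip.grab_frame("top")
cv2.imwrite("pics/s0.png",a[...,::-1]);cv2.imwrite("pics/t0.png",b[...,::-1])
for n in("scene","top","wrist"):print(n,manip.calibration(n))
E
```

```text
pics
{'time': 0.0, 'joint_pos': array([-1.22202230e+00,  5.33412341e-02,  1.61429429e+00, -5.03005682e-05,
        1.47600830e+00, -1.18995346e-01]), 'joint_vel': array([-4.52646683e-04,  7.71647959e-04,  3.93741448e-04, -1.34812005e-03,
        2.29325351e-04,  2.00216940e-05]), 'joint_efforts': array([-4.98311729e-04, -3.93678367e+01, -3.70177746e+01, -1.57986365e-04,
        7.19801828e-03, -4.77651071e-06]), 'tool_pos': array([ 0.2815781 , -0.55725438,  0.22107256]), 'tool_rot': array([-6.17667041e-04,  8.51733284e-01, -5.23974580e-01, -8.19106883e-04]), 'contact_force': array([ 0.99765544, -0.12315601, -0.30927638]), 'ft_torque': array([ 0.00973897,  0.02344989, -0.03543227]), 'gripper_width': 1.0002550587693388}
scene {'fx': 411.37181951324607, 'fy': 411.37181951324607, 'cx': 250.22389971102868, 'cy': 190.22681441033845, 'cam_to_world': array([[ 0.86653332, -0.35097019,  0.35488015,  0.96461391],
       [ 0.49892423,  0.62896273, -0.59622185, -0.62695387],
       [-0.01395029,  0.69370441,  0.7201247 ,  0.93373859],
       [ 0.        ,  0.        ,  0.        ,  1.        ]])}
top {'fx': 357.63360742707385, 'fy': 357.63360742707385, 'cx': 253.78274700452351, 'cy': 196.1117208696385, 'cam_to_world': array([[ 0.05202468,  0.97590085, -0.21192208,  0.37998757],
       [-0.99863992,  0.05011114, -0.01439405,  0.00899121],
       [-0.00342751,  0.2123827 ,  0.97718056,  1.08701918],
       [ 0.        ,  0.        ,  0.        ,  1.        ]])}
wrist {'fx': 304.8331359741705, 'fy': 304.8331359741705, 'cx': 256.3516052706886, 'cy': 194.16119325375777, 'cam_to_world': array([[ 0.45243717,  0.85718729,  0.2460296 ,  0.34471409],
       [-0.89179373,  0.43553808,  0.12251747, -0.52596795],
       [-0.00213485, -0.27483911,  0.96148786,  0.37306109],
       [ 0.        ,  0.        ,  0.        ,  1.        ]])}
```

View pics/s0.png

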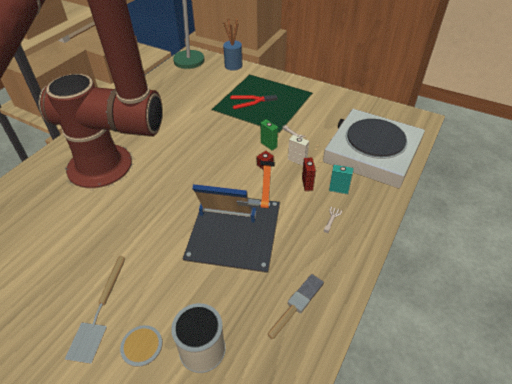

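View pics/t0.png

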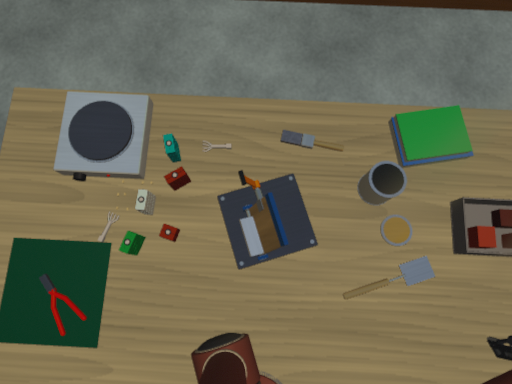

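The scene view shows the tall red mould at about (309,174) and the small one at (265,159). In the top view they are at (177,178) and (170,232), with the stand at about (267,220). I'll enlarge both views.

Run:
```python
import cv2
a=cv2.imread("pics/s0.png")[120:275,180:360];b=cv2.imread("pics/t0.png")[120:275,150:330]
cv2.imwrite("pics/s1.png",cv2.resize(a,None,fx=4.4,fy=3.87*0+3.8,interpolation=2) if 0 else cv2.resize(a,(720,620)[:1]+(620,),interpolation=2)[:600])
cv2.imwrite("pics/t1.png",cv2.resize(b,(720,620),interpolation=2)[:600])
```

```text
(no output)
```

View pics/s1.png

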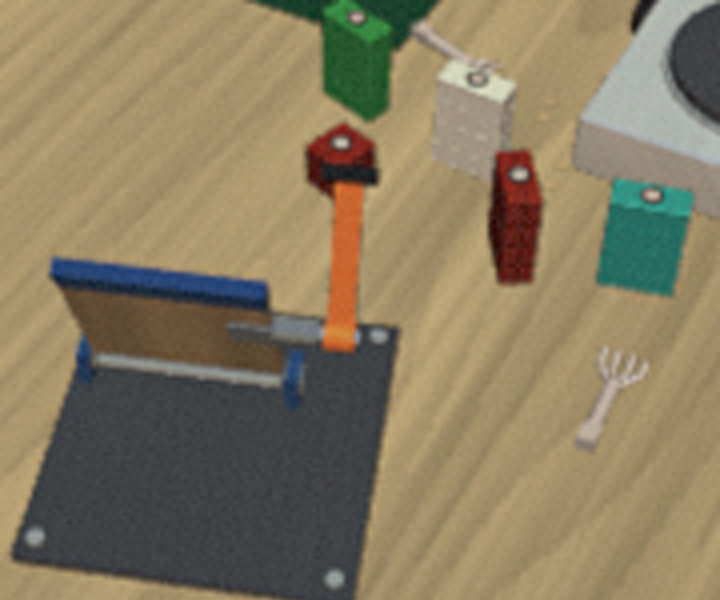

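View pics/t1.png

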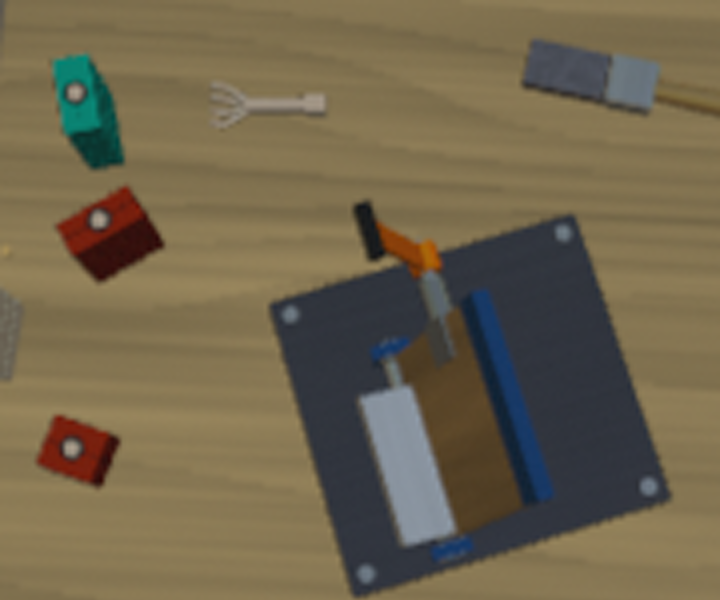

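Both enlarged crops show the tall mould, the plate corners, the rail and the leg foot clearly. I'll triangulate and fit the poses.

```bash
cat > h.py <<'E'
import numpy as np
from plant import manip
from scipy.optimize import least_squares
from scipy.spatial.transform import Rotation as R
def cal(n): return manip.calibration(n)
def proj(c,P):
    M=np.linalg.inv(c["cam_to_world"]);q=np.atleast_2d(P)@M[:3,:3].T+M[:3,3]
    return np.c_[c["cx"]+c["fx"]*q[:,0]/-q[:,2],c["cy"]-c["fy"]*q[:,1]/-q[:,2]]
def tri(obs):
    f=lambda p:np.concatenate([(proj(c,p)[0]-uv) for c,uv in obs])
    s=least_squares(f,[.4,0,.05]);return s.x,np.abs(s.fun).max()
def Ty(x,y,yaw,P):
    return np.atleast_2d(P)@R.from_euler("z",yaw).as_matrix().T+[x,y,0]
E
python3 - <<'E'
from h import *
S,T=cal("scene"),cal("top")
s=lambda u,v:np.array([180+u/4-.375,120+v/4-.375]); t=lambda u,v:np.array([150+u/4-.375,120+v/4-.375])
for n,a,b in[("tall hole",(519,174),(99,219)),("small hole",(341,143),(71,448)),("white/teal hole",(652,194),(75,92)),("foot",(350,175),(369,230)),("tall base corner",(533,282),(163,245)),("plate corner back+y",(398,327),(574,215))]:
    print(n,tri([(S,s(*a)),(T,t(*b))]))
# stand fit; scene corners: front+y not seen. back -y (12,558), back +y (356,600?)
# scene: plate front+y = (398,327), back-y=(12,558)
st=[((-.08,.145,.012),(271,305)),((.17,.145,.012),(574,215)),((.17,-.09,.012),(668,495)),((-.08,-.09,.012),(355,597))]
sc=[((-.08,.145,.012),(398,327)),((.17,-.09,.012),(12,558))]
f=lambda q:np.concatenate([(proj(T,Ty(*q,p))[0]-t(*o)) for p,o in st]+[(proj(S,Ty(*q,p))[0]-s(*o)) for p,o in sc])
r=least_squares(f,[.35,-.02,-1.3]);print("stand",r.x,r.fun.round(1))
x,y,w=r.x
def bd(p,th=.38): return Ty(x,y,w,R.from_euler("y",th).apply(p)+[0,0,.03])
foot=R.from_euler("y",.38-.68).apply([0,0,.118])+R.from_euler("y",.38).apply([0,.115,.1])+[0,0,.03]
print("foot model",Ty(x,y,w,foot))
for n,p in[("ledge",[-.024,-.012,.03]),("topm",[0,0,.165]),("top+y",[0,.07,.165]),("top-y",[0,-.07,.165])]:
    P=bd(p)[0];print(n,P.round(4),((proj(S,P)[0]-[180,120])*4).round(),((proj(T,P)[0]-[150,120])*4).round())
# mould fit
a,b,h=.014,.03,.09
mt=[((-1,-1,h),None)]
def res(q):
    X,Y,W=q
    P=lambda i,j,z:Ty(X,Y,W,[i*a,j*b,z])
    return np.concatenate([proj(T,P(0,0,h))[0]-t(99,219),proj(S,P(0,0,h))[0]-s(519,174)])
# orientation from top-face long edge (57,228)->(128,187) at z=.09
def ray(c,uv,z):
    d=c["cam_to_world"][:3,:3]@[(uv[0]-c["cx"])/c["fx"],-(uv[1]-c["cy"])/c["fy"],-1];o=c["cam_to_world"][:3,3]
    return o+d*(z-o[2])/d[2]
p,q=ray(T,t(57,228),.09),ray(T,t(128,187),.09);print(p,q,np.linalg.norm(q-p),"yaw of y axis",np.arctan2(*(q-p)[[1,0]]))
p,q=ray(T,t(100,282),.0),ray(T,t(163,245),.0);print("base",p,q,np.linalg.norm(q-p),np.arctan2(*(q-p)[[1,0]]))
E
```

```text
tall hole (array([0.64870328, 0.25644241, 0.09106114]), np.float64(0.11710049716339199))
small hole (array([0.48760885, 0.2719332 , 0.04179433]), np.float64(0.12633271798745227))
white/teal hole (array([0.74444851, 0.28368866, 0.09150281]), np.float64(0.1433027261084021))
foot (array([0.61090402, 0.05326179, 0.2354032 ]), np.float64(0.05417330596202419))
tall base corner (array([ 0.6664763 ,  0.23595641, -0.00540805]), np.float64(3.866360764641911))
plate corner back+y (array([ 0.66481437, -0.05150545,  0.20960519]), np.float64(13.046759961792816))
stand [ 0.50216483  0.01541559 -1.21629573] [-1.2 -0.8 -0.  -1.6  1.7  0.6 -0.2  0.6  0.4 -0.5 -1.  -0.4]
foot model [[0.61078496 0.05325204 0.23559617]]
ledge [0.487  0.0217 0.0668] [172. 317.] [410. 461.]
topm [ 0.5234 -0.042   0.1832] [155. 278.] [511. 390.]
top+y [ 0.5891 -0.0177  0.1832] [263. 290.] [478. 288.]
top-y [ 0.4578 -0.0663  0.1832] [ 48. 265.] [546. 495.]
[0.64043616 0.28614113 0.09      ] [0.67381224 0.23780643 0.09      ] 0.05873845950652732 yaw of y axis -0.9664611245550042
base [0.6221629 0.2729836 0.       ] [0.65443276 0.2264861  0.        ] 0.056598245087215275 -0.96409992927327
```

The model and the measurements agree to about 1 mm: foot, hole heights 0.091 and 0.042 m, and the plate. I'll grip the mould across its 60 mm width with the tool tilted 0.38 rad relative to it, so the tool is vertical when I place it. Next I'll work out the moves.

```bash
cat >> h.py <<'E'
SX,SY,SW=.5022,.0154,-1.2163
PH=.38
def stand(p): return Ty(SX,SY,SW,p)[0]
def board(p,th=.38): return stand(R.from_euler("y",th).apply(p)+[0,0,.03])
def rot(z,x):
    z=np.array(z)/np.linalg.norm(z);x=np.array(x)-np.dot(x,z)*z;x/=np.linalg.norm(x)
    return R.from_matrix(np.c_[x,np.cross(z,x),z])
def cur():
    s=manip.state();q=s["tool_rot"];return s["tool_pos"],R.from_quat(q[[1,2,3,0]])
def go(n,g,Rt,ahead=.003,frm=None):
    "shift(cm)/rotvec(deg) to put the point `ahead` of the TCP at g"
    p,Rc=frm or cur();t=np.array(g)-ahead*Rt.apply([0,0,1])
    print(n,"tcp",t.round(4),"| cm",(Rc.inv().apply(t-p)*100).round(2).tolist(),"deg",np.degrees((Rc.inv()*Rt).as_rotvec()).round(1).tolist());return t,Rt
MC=np.array([.648,.256]);MW=2.177
def pick(h=.072,back=0.,xg=.006,ph=PH):
    f=np.array([-.822,-.569,0]);d=-f*np.sin(ph)-[0,0,np.cos(ph)]
    return np.r_[MC,h]+f*xg-d*back, rot(d,[np.cos(MW),np.sin(MW),0])
E
python3 - <<'E'
from h import *
p0,R0=cur()
a=R.from_euler("z",90,degrees=True)*R0
w=go("W1",[.35,-.4,.40],a,0)
w2=go("W2",*pick(back=.12),frm=w)
go("W3",*pick(),frm=w2)
print(pick(back=.12)[0])
E
```

```text
W1 tcp [ 0.35 -0.4   0.4 ] | cm [-10.99, -13.2, -17.86] deg [-0.2, -0.0, -90.0]
W2 tcp [0.6056 0.2266 0.1862] | cm [51.11, -44.4, 21.29] deg [-16.3, 18.6, -96.6]
W3 tcp [0.6422 0.252  0.0748] | cm [-0.0, 0.0, 12.0] deg [0.0, 0.0, 0.0]
[0.6064804  0.22725955 0.18343976]
```

```bash
python3 -m pendant '{"linear":[[-2,-2,-5],[-4,-5,-9],[-7,-8,-13],[-9,-11,-16],[-11,-13,-18],[-11,-13,-18],[-11,-13,-18],[-11,-13,-18],[-11,-13,-18],[-11,-13,-18]],"rotation":[[0,0,-7],[0,0,-14],[0,0,-21],[0,0,-28],[0,0,-35],[0,0,-42],[0,0,-49],[0,0,-56],[0,0,-63],[0,0,-70]],"grip":[0,0,0,0,0,0,0,0,0,0]}'
python3 - <<'E'
from h import *
go("W2",*pick(back=.28))
E
```

```text
time: 0.93
tool_pos: [0.3484, -0.4006, 0.402]
tool_rot: [-0.0, 0.998, 0.063, -0.0]
contact_force: [-0.0, -0.3, -0.2]
gripper_width: 1.003
W2 tcp [0.5568 0.1929 0.3348] | cm [28.1, -56.27, 6.74] deg [-13.5, 22.3, -115.9]
```

```bash
python3 -m pendant '{"linear":[[1,-2,0],[2,-5,0],[4,-9,0.5],[6,-13,1],[8,-17,1.5],[10,-21,2],[12,-25,2.5],[14,-29,3],[16,-32,3.5],[17,-34,4]],"rotation":[[-0.8,1.3,-6.5],[-1.6,2.6,-13],[-2.3,3.9,-20],[-3.1,5.2,-26],[-4,6.5,-33],[-4.6,7.8,-40],[-5.4,9,-46],[-6.2,10.3,-53],[-7,11.6,-59],[-7.7,12.8,-66]],"grip":[0,0,0,0,0,0,0,0,0,0]}'
python3 - <<'E'
from h import *
go("W2",*pick(back=.28))
E
```

```text
time: 1.77
tool_pos: [0.477, -0.0408, 0.3622]
tool_rot: [0.057, 0.795, 0.594, 0.11]
contact_force: [1.1, 0.8, -0.6]
gripper_width: 1.002
W2 tcp [0.5568 0.1929 0.3348] | cm [24.23, 0.09, 5.51] deg [-5.6, 9.6, -49.9]
```

```bash
python3 -m pendant '{"linear":[[3,0,0.7],[7,0,1.6],[11,0,2.5],[15,0,3.4],[18,0,4.1],[21,0,4.8],[23,0,5.2],[24.2,0.1,5.5],[24.2,0.1,5.5],[24.2,0.1,5.5]],"rotation":[[-0.7,1.2,-6.2],[-1.4,2.4,-12.5],[-2.1,3.6,-19],[-2.8,4.8,-25],[-3.5,6,-31],[-4.2,7.2,-37],[-4.9,8.4,-44],[-5.6,9.6,-49.9],[-5.6,9.6,-49.9],[-5.6,9.6,-49.9]],"grip":[0,0,0,0,0,0,0,0,0,0]}'
python3 - <<'E'
from h import *
import cv2
go("W2",*pick(back=.10));go("W3",*pick())
c=cal("wrist");im=manip.grab_frame("wrist");cv2.imwrite("pics/w2.png",im[...,::-1])
for z in(0,.09):
  for i in(-1,1):
    for j in(-1,1):
      print(z,i,j,proj(c,Ty(*MC,.606,[i*.014,j*.03,z]))[0].round(0))
print("hole",proj(c,[*MC,.09])[0])
print(manip.state()["joint_pos"].round(2))
E
```

```text
time: 2.6
tool_pos: [0.5576, 0.1895, 0.3339]
tool_rot: [0.086, 0.459, 0.868, 0.166]
contact_force: [-0.6, -1.2, -0.0]
gripper_width: 0.999
W2 tcp [0.6117 0.2308 0.1677] | cm [0.32, 0.21, 17.96] deg [-0.2, 0.0, -0.5]
W3 tcp [0.6422 0.252  0.0748] | cm [0.32, 0.25, 27.96] deg [-0.2, 0.0, -0.5]
0 -1 -1 [239. 131.]
0 -1 1 [277. 131.]
0 1 -1 [240. 147.]
0 1 1 [276. 147.]
0.09 -1 -1 [237. 161.]
0.09 -1 1 [280. 160.]
0.09 1 -1 [238. 178.]
0.09 1 1 [280. 177.]
hole [258.58769432 169.14357612]
[ 0.11 -0.32  1.8   0.18  1.33 -2.07]
```

View pics/w2.png

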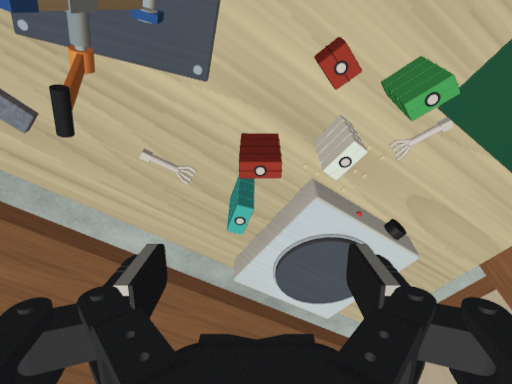

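The wrist view shows the tall mould's top face at (239–281, 162–178), within about 1 px of the prediction. The teal mould (240,215) and white mould (340,150) leave room for the fingers, so I'll descend and grip.

```bash
python3 -m pendant '{"linear":[[0.3,0.2,3],[0.3,0.2,7],[0.3,0.2,11],[0.3,0.2,15],[0.3,0.2,18],[0.3,0.2,21],[0.3,0.2,24],[0.3,0.2,26],[0.3,0.2,27.5],[0.3,0.2,28]],"rotation":[[-0.2,0,-0.5],[-0.2,0,-0.5],[-0.2,0,-0.5],[-0.2,0,-0.5],[-0.2,0,-0.5],[-0.2,0,-0.5],[-0.2,0,-0.5],[-0.2,0,-0.5],[-0.2,0,-0.5],[-0.2,0,-0.5]],"grip":[0,0,0,0,0,0,0,0,0,0]}'
python3 - <<'E'
from h import *
go("W3",*pick())
E
python3 -m pendant '{"linear":[[0,0,0],[0,0,0],[0,0,0],[0,0,0],[0,0,0],[0,0,0],[0,0,0],[0,0,0],[0,0,0],[0,0,0]],"rotation":[[0,0,0],[0,0,0],[0,0,0],[0,0,0],[0,0,0],[0,0,0],[0,0,0],[0,0,0],[0,0,0],[0,0,0]],"grip":[0.4,1,1,1,1,1,1,1,1,1]}'
```

```text
time: 3.48
tool_pos: [0.6417, 0.2508, 0.0722]
tool_rot: [0.087, 0.456, 0.87, 0.166]
contact_force: [-0.5, -0.8, 0.3]
gripper_width: 0.998
W3 tcp [0.6422 0.252  0.0748] | cm [0.07, 0.19, -0.2] deg [-0.1, -0.0, -0.0]
time: 4.32
tool_pos: [0.652, 0.251, 0.0877]
tool_rot: [0.098, 0.454, 0.868, 0.174]
contact_force: [0.9, -9.0, 19.4]
gripper_width: 0.002
```

The gripper shut completely, so it has no mould between the pads. I need to look.

Run:
```python
from h import *
import cv2
c=cal("wrist");a=manip.grab_frame("wrist")[...,::-1];b=manip.grab_frame("scene")[100:230,230:380,::-1];t=manip.grab_frame("top")[130:260,120:270,::-1]
b=cv2.resize(b,(400,347));t=cv2.resize(t,(400,347))
cv2.imwrite("pics/c3.png",np.vstack([np.hstack([b,t]),np.hstack([cv2.resize(a,(336,252)),np.zeros((252,464,3),np.uint8)])]))
```

```text
(no output)
```

View pics/c3.png

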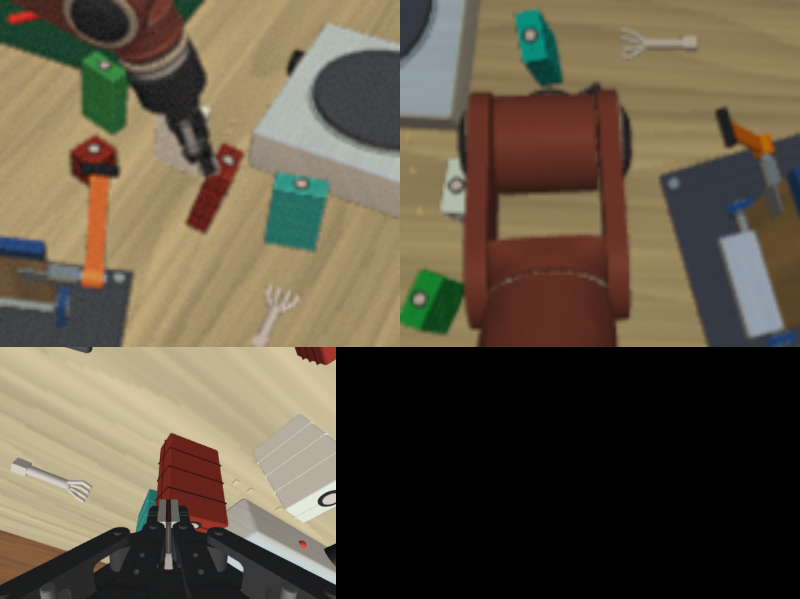

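The fingers slid off the front of the mould. It now appears to lean away from the robot, held by the closed fingertips. Before moving, I'll check whether it is static and measure its tilt.

Run:
```python
from h import *
import cv2
print(manip.state()["time"],manip.state()["contact_force"],manip.state()["gripper_width"],manip.state()["tool_pos"])
a=manip.grab_frame("wrist");b=manip.grab_frame("scene")
for k in range(3): a2=manip.grab_frame("wrist")
print(manip.state()["time"],manip.state()["contact_force"])
d=np.abs(a2.astype(int)-a).sum(2);print("moved px",(d>90).sum())
np.savez("f4.npz",a=a2,b=b);cv2.imwrite("pics/w4.png",cv2.resize(a2[100:384,120:420,::-1],None,fx=2,fy=2))
w=cv2.resize(b[130:215,270:350,::-1],(560,595),interpolation=2);cv2.imwrite("pics/s4.png",w)
```

```text
4.4667 [ 0.78367516 -8.94268124 18.82483921] 0.0006738039843354952 [0.65202093 0.25095023 0.08762424]
4.7167 [ 0.9896965  -8.82655868 18.75797576]
moved px 2
```

View pics/w4.png

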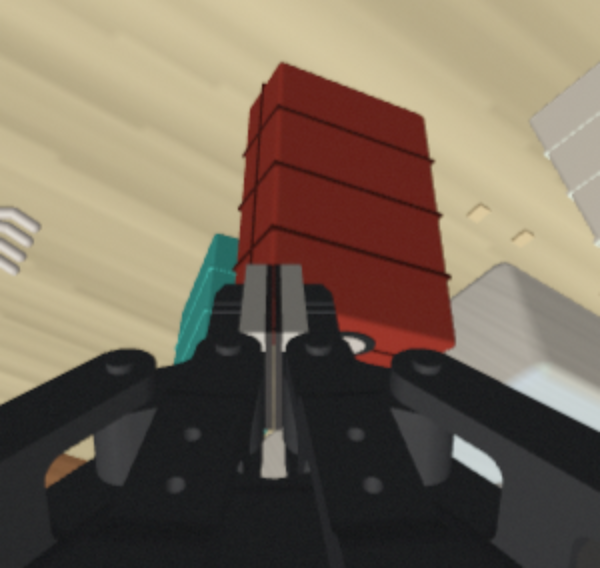

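View pics/s4.png

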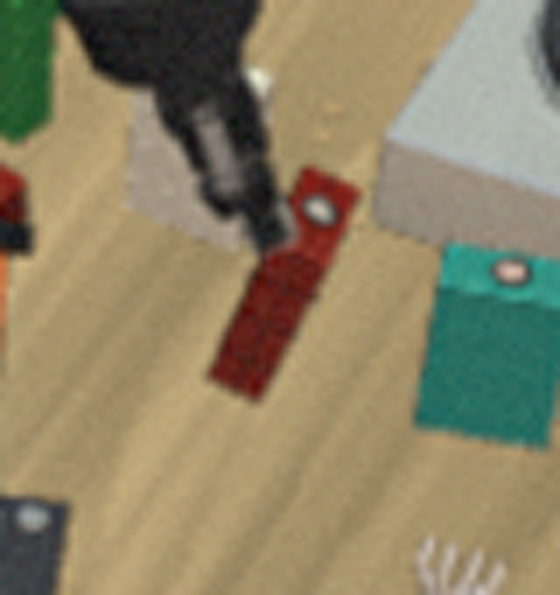

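It is static. The mould's front face corners are at (282,63), (425,117) and (455,345) in the wrist crop. In the scene crop its base is at (207–260, 378–402) and the hole at (320,210). I'll fit its full pose.

Run:
```python
from h import *
W,S=cal("wrist"),cal("scene")
w=lambda u,v:np.array([120+u/2-.25,100+v/2-.25]);s=lambda u,v:np.array([270+u/7-.43,130+v/7-.43])
O=[(W,(-14,-30,0),w(282,63)),(W,(-14,30,0),w(425,117)),(W,(-14,30,90),w(455,345)),(W,(14,-30,0),w(250,108)),
(S,(-14,-30,0),s(207,378)),(S,(14,-30,0),s(260,402)),(S,(0,0,90),s(320,210)),(S,(-14,30,90),s(308,165)),(S,(14,30,90),s(360,185))]
f=lambda q:np.concatenate([(proj(c,R.from_rotvec(q[3:]).apply(np.array(p)/1e3)+q[:3])[0]-o) for c,p,o in O])
r=least_squares(f,[.648,.256,0,0,0,.606],x_scale=.1);q=r.x;print(r.fun.reshape(-1,2).round(1).tolist())
M=R.from_rotvec(q[3:]);print("base",q[:3].round(4));print(M.as_matrix().round(3));print("tilt",np.arccos(M.as_matrix()[2,2]))
for i in(-14,14):
  for j in(-30,30):
    for k in (0,90): print(i,j,k,(M.apply(np.array([i,j,k])/1e3)+q[:3]).round(4))
p,Rc=cur();print("tool",Rc.as_matrix().round(3))
for a in(0,.022):
  P=p+Rc.apply([0,0,a]);print("tip",P.round(4),"in mould mm",(M.inv().apply(P-q[:3])*1e3).round(1))
```

```text
[[-0.1, -1.5], [0.2, 0.1], [0.2, 0.2], [-0.1, 1.1], [0.1, 0.4], [0.7, 0.7], [0.2, 0.5], [0.1, -0.5], [0.9, 0.3]]
base [0.6388 0.2698 0.003 ]
[[ 0.96  -0.167  0.226]
 [ 0.146  0.983  0.108]
 [-0.24  -0.071  0.968]]
tilt 0.25317754159809963
-14 -30 0 [0.6304 0.2382 0.0085]
-14 -30 90 [0.6507 0.248  0.0956]
-14 30 0 [0.6204 0.2973 0.0043]
-14 30 90 [0.6407 0.307  0.0914]
14 -30 0 [0.6573 0.2423 0.0018]
14 -30 90 [0.6776 0.2521 0.0889]
14 30 0 [ 0.6472  0.3013 -0.0025]
14 30 90 [0.6676 0.3111 0.0847]
tool [[-0.569  0.754  0.328]
 [ 0.822  0.528  0.212]
 [-0.013  0.391 -0.92 ]]
tip [0.652  0.2509 0.0876] in mould mm [-10.4 -26.7  82.9]
tip [0.6592 0.2556 0.0674] in mould mm [  2.1 -21.9  65.4]
```

Run:
```python
from h import *
W=cal("wrist");S=cal("scene");p,Rc=cur()
for a in(0,.010,.022):
  P=p+Rc.apply([0,0,a]);print(a,"wrist crop",((proj(W,P)[0]-[120,100])*2).round(),"scene crop",((proj(S,P)[0]-[270,130])*7).round())
C=W["cam_to_world"];print("cam in tool",Rc.inv().apply(C[:3,3]-p).round(4));print((Rc.inv().as_matrix()@C[:3,:3]).round(3))
```

```text
0 wrist crop [273. 280.] scene crop [276. 248.]
0.01 wrist crop [273. 265.] scene crop [283. 263.]
0.022 wrist crop [273. 249.] scene crop [291. 281.]
cam in tool [-0.0003 -0.0691 -0.1516]
[[ 1.    -0.001 -0.001]
 [-0.001 -0.961 -0.275]
 [-0.001  0.275 -0.961]]
```

```bash
python3 -m pendant '{"linear":[[0,0,-0.2],[0,0,-0.4],[0,0,-0.6],[0,0,-0.9],[0,0,-1.2],[0,0,-1.5],[0,0,-1.8],[0,0,-2.1],[0,0,-2.4],[0,0,-2.4]],"rotation":[[0,0,0],[0,0,0],[0,0,0],[0,0,0],[0,0,0],[0,0,0],[0,0,0],[0,0,0],[0,0,0],[0,0,0]],"grip":[1,1,1,1,1,1,1,1,1,1]}'
python3 - <<'E'
from h import *
import cv2
print("tips",manip.tcp_to_tips)
W=cal("wrist");S=cal("scene");p,Rc=cur()
a=manip.grab_frame("wrist");b=manip.grab_frame("scene")
A=cv2.resize(a[100:300,150:420,::-1],(648,480))[:, :]
B=cv2.resize(b[130:215,270:350,::-1],(320,340),interpolation=2)
A=cv2.resize(A,(460,340));cv2.imwrite("pics/c5.png",np.hstack([A,B]))
for a in(0,.022):
  P=p+Rc.apply([0,0,a]);print(a,P,"wrist",((proj(W,P)[0]-[150,100])*1.7).round(),"scene",460+((proj(S,P)[0]-[270,130])*4).round())
E
```

```text
time: 5.55
tool_pos: [0.6356, 0.2469, 0.0983]
tool_rot: [0.089, 0.454, 0.87, 0.168]
contact_force: [0.2, -0.1, 0.3]
gripper_width: 0.002
tips 0.022
0 [0.6355893  0.24694988 0.09825291] wrist [181. 238.] scene [597. 587.]
0.022 [0.64234853 0.25161288 0.07784288] wrist [181. 212.] scene [605. 607.]
```

View pics/c5.png

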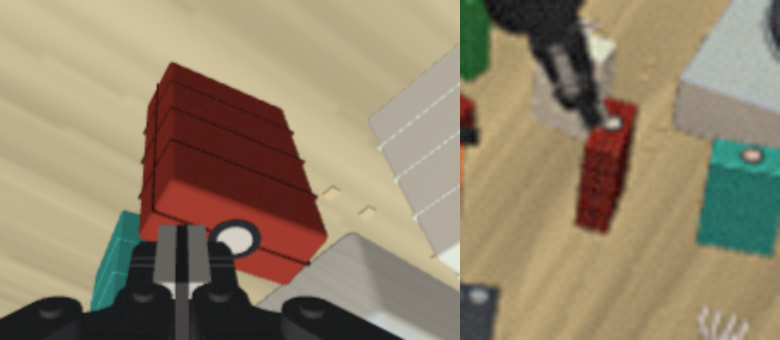

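The mould is standing upright again, turned a little and nudged about 15 mm. In the wrist view the tips end at (182,226), higher than the nominal 22 mm predicts. I'll check the true fingertip length by touching the empty table.

Run:
```python
from h import *
v=rot([0,0,-1],[-.569,.822,0])
w=go("up",[.60,.225,.16],v,0)
w=go("A",[.56,.195,.08],v,0,frm=w)
```

```text
up tcp [0.6   0.225 0.16 ] | cm [0.22, -1.54, -7.34] deg [21.9, 0.1, 0.2]
A tcp [0.56  0.195 0.08 ] | cm [-0.19, -5.0, 8.0] deg [0.0, 0.0, 0.0]
```

```bash
python3 -m pendant '{"linear":[[0,-1,-2],[0,-2,-5],[0.2,-2,-7],[0.2,-4,-7.5],[0.1,-6,-6],[0.1,-7,-4],[0,-6.5,-3],[0,-6,-2],[0,-6,-2],[0,-6,-2]],"rotation":[[0,0,0],[3,0,0],[9,0,0.2],[15,0,0.2],[21.9,0,0.2],[21.9,0,0.2],[21.9,0,0.2],[21.9,0,0.2],[21.9,0,0.2],[21.9,0,0.2]],"grip":[1,1,1,1,1,1,1,1,1,1]}'
python3 - <<'E'
from h import *
v=rot([0,0,-1],[-.569,.822,0])
go("A",[.56,.195,.05],v,0)
E
```

```text
time: 6.48
tool_pos: [0.5833, 0.2108, 0.0931]
tool_rot: [-0.0, 0.464, 0.886, -0.001]
contact_force: [0.2, -0.4, -0.4]
gripper_width: 0.001
A tcp [0.56  0.195 0.05 ] | cm [0.03, -2.81, 4.31] deg [-0.1, 0.0, -0.0]
```

```bash
python3 -m pendant '{"linear":[[0,-1.5,1.5],[0,-2.8,4],[0,-2.8,5.8],[0,-2.8,6.3],[0,-2.8,6.6],[0,-2.8,6.9],[0,-2.8,7.2],[0,-2.8,7.5],[0,-2.8,7.5],[0,-2.8,7.5]],"rotation":[[0,0,0],[0,0,0],[0,0,0],[0,0,0],[0,0,0],[0,0,0],[0,0,0],[0,0,0],[0,0,0],[0,0,0]],"grip":[1,1,1,1,1,1,1,1,1,1]}'
```

```text
time: 7.32
tool_pos: [0.5611, 0.1949, 0.0194]
tool_rot: [0.001, 0.464, 0.886, -0.0]
contact_force: [-0.6, 0.1, 0.1]
gripper_width: 0.001
```

```bash
python3 -m pendant '{"linear":[[0,0,0.1],[0,0,0.2],[0,0,0.3],[0,0,0.4],[0,0,0.5],[0,0,0.6],[0,0,0.7],[0,0,0.8],[0,0,0.8],[0,0,0.8]],"rotation":[[0,0,0],[0,0,0],[0,0,0],[0,0,0],[0,0,0],[0,0,0],[0,0,0],[0,0,0],[0,0,0],[0,0,0]],"grip":[1,1,1,1,1,1,1,1,1,1]}'
```

```text
time: 8.15
tool_pos: [0.5607, 0.1948, 0.0108]
tool_rot: [0.0, 0.464, 0.886, -0.0]
contact_force: [-0.3, 0.1, -0.2]
gripper_width: -0.004
```

```bash
python3 -m pendant '{"linear":[[0,0,0.2],[0,0,0.4],[0,0,0.6],[0,0,0.8],[0,0,1.0],[0,0,1.2],[0,0,1.2],[0,0,1.2],[0,0,1.2],[0,0,1.2]],"rotation":[[0,0,0],[0,0,0],[0,0,0],[0,0,0],[0,0,0],[0,0,0],[0,0,0],[0,0,0],[0,0,0],[0,0,0]],"grip":[1,1,1,1,1,1,1,1,1,1]}'
```

```text
time: 8.98
tool_pos: [0.5609, 0.1948, -0.0009]
tool_rot: [0.0, 0.464, 0.886, -0.0]
contact_force: [0.7, -1.0, 0.3]
gripper_width: -0.001
```

```bash
python3 -m pendant '{"linear":[[0,0,0.2],[0,0,0.4],[0,0,0.6],[0,0,0.8],[0,0,1.0],[0,0,1.2],[0,0,1.2],[0,0,1.2],[0,0,1.2],[0,0,1.2]],"rotation":[[0,0,0],[0,0,0],[0,0,0],[0,0,0],[0,0,0],[0,0,0],[0,0,0],[0,0,0],[0,0,0],[0,0,0]],"grip":[1,1,1,1,1,1,1,1,1,1]}'
python3 - <<'E'
from h import *
import cv2
b=manip.grab_frame("scene");t=manip.grab_frame("top")
S=cal("scene");T=cal("top");p,_=cur()
print(p,proj(S,p),proj(T,p))
b=b[100:230,220:350,::-1];t=t[150:280,130:260,::-1]
cv2.imwrite("pics/c6.png",np.hstack([cv2.resize(b,(400,400)),cv2.resize(t,(400,400))]))
E
```

```text
time: 9.82
tool_pos: [0.5608, 0.1947, -0.009]
tool_rot: [-0.001, 0.464, 0.886, -0.001]
contact_force: [-13.4, -3.7, 26.3]
gripper_width: 0.0
[ 0.56076047  0.19473397 -0.00904852] [[273.16013308 188.80474271]] [[198.36156955 211.2468065 ]]
```

View pics/c6.png

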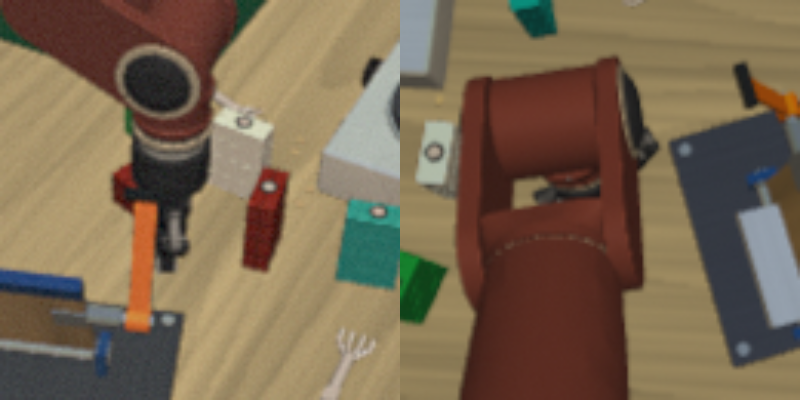

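The shut tips touched the table at TCP z of about −8 mm. So the real tips are about 9 mm behind the reported TCP, roughly 31 mm shorter than stated, and that explains the missed grasp. I'll carry this as a tool offset and re-fit the upright mould from the last images: hole at (268,185) in the scene crop, plus the wrist corners in c5.

Run:
```python
from h import *
W,S=cal("wrist"),cal("scene")
p,Rc=cur();C=W["cam_to_world"]
pc=Rc.inv().apply(C[:3,3]-p);Mc=Rc.inv().as_matrix()@C[:3,:3]
q=np.array([.454,.87,.168,.089]);R5=R.from_quat(q);p5=np.array([.63559,.24695,.09825])
W5=dict(W);M=np.eye(4);M[:3,:3]=R5.as_matrix()@Mc;M[:3,3]=p5+R5.apply(pc);W5["cam_to_world"]=M
w=lambda u,v:np.array([150+u/1.704,100+v/1.704]);s=lambda u,v:np.array([220+u*.325,100+v*.325]);
s5=lambda u,v:np.array([270+(u-460)/4,130+v/4])
O=[(W5,(-14,-30,0),w(172,62)),(W5,(-14,30,0),w(283,112)),(W5,(-14,30,90),w(327,235)),(W5,(-14,-30,90),w(170,180)),(W5,(0,0,90),w(237,239)),(S,(0,0,90),s(268,185)),(S,(-14,-30,0),s(244,262)),(S,(14,-30,0),s(267,270))]
f=lambda q:np.concatenate([(proj(c,Ty(*q,np.array(P)/1e3))[0]-o) for c,P,o in O])
r=least_squares(f,[.648,.256,.3]);print(r.x,r.fun.reshape(-1,2).round(1).tolist())
```

```text
[0.63427796 0.26713572 0.17238402] [[0.8, -4.2], [2.5, -5.0], [1.1, 4.3], [-0.5, 3.3], [-2.9, 1.7], [-0.8, -0.3], [-2.0, 0.8], [-0.9, 0.3]]
```

```bash
cat >> h.py <<'E'
MC=np.array([.6343,.2671]);XW=.172;AH=-.035
def pick(h=.070,back=0.,xg=.004,ph=PH):
    f=-np.array([np.cos(XW),np.sin(XW),0]);d=-f*np.sin(ph)-[0,0,np.cos(ph)]
    return np.r_[MC,h]+f*xg-d*back, rot(d,[-np.sin(XW),np.cos(XW),0])
E
python3 - <<'E'
from h import *
w=go("V",*pick(back=.13),ahead=AH)
E
```

```text
V tcp [0.5956 0.2604 0.1582] | cm [3.41, 6.55, -16.75] deg [-21.6, -4.7, 24.5]
```

```bash
python3 -m pendant '{"linear":[[0,0,-3],[0,0,-7],[0,0,-11],[0.8,1.6,-14],[1.7,3.3,-16],[2.6,5,-17],[3.4,6.5,-17.2],[3.4,6.5,-17.2],[3.4,6.5,-17.2],[3.4,6.5,-17.2]],"rotation":[[0,0,0],[0,0,0],[-4,-1,5],[-8,-2,9],[-13,-3,14],[-17,-4,19],[-21.6,-4.7,24.5],[-21.6,-4.7,24.5],[-21.6,-4.7,24.5],[-21.6,-4.7,24.5]],"grip":[0.6,0.12,0.12,0.12,0.12,0.12,0.12,0.12,0.12,0.12]}'
python3 - <<'E'
from h import *
import cv2
W=cal("wrist");p,Rc=cur();a=manip.grab_frame("wrist");np.save("w7.npy",a)
print(manip.state()["gripper_width"])
m=(a[...,0]>70)&(a[...,1]<55)&(a[...,2]<55)
n,l,st,ce=cv2.connectedComponentsWithStats(m.astype(np.uint8));
for i in range(1,n):
  if st[i,4]>150: print(st[i],ce[i].round(1))
C=[[i*.014,j*.03,z] for z in(0,.09) for i in(-1,1) for j in(-1,1)]
print(proj(W,Ty(*MC,XW,C)).round(0).tolist())
v=a[...,::-1].copy()
for u in proj(W,Ty(*MC,XW,C)): cv2.circle(v,tuple(int(x) for x in u),3,(255,255,0),1)
cv2.imwrite("pics/w7.png",v)
E
```

```text
time: 10.75
tool_pos: [0.5944, 0.2594, 0.158]
tool_rot: [0.122, 0.632, 0.752, 0.144]
contact_force: [0.4, 1.0, -1.0]
gripper_width: 0.879
0.8832542676978702
[261   0  79  38 523] [309.5  12.7]
[227 147  60  10 543] [256.  151.6]
[224 158  65  12 724] [256.5 163.3]
[221 171  71  14 888] [256.3 177.1]
[ 219  186   75   41 2686] [256.2 204.8]
[[227.0, 143.0], [287.0, 143.0], [229.0, 167.0], [285.0, 167.0], [218.0, 199.0], [296.0, 200.0], [221.0, 226.0], [293.0, 226.0]]
```

View pics/w7.png

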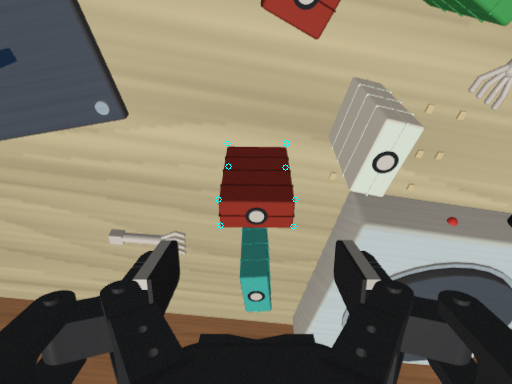

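The wrist view shows the mould upright with its hole at (256,216), and the predicted corners match within 1–4 px, so it is about 2 mm farther out. The finger lanes are clear.

```bash
sed -i 's/MC=np.array(\[.6343,.2671\])/MC=np.array([.636,.2672])/' h.py
python3 - <<'E'
from h import *
w=go("P",*pick(),ahead=AH)
E
```

```text
P tcp [0.6448 0.2687 0.0375] | cm [0.1, 0.26, 13.09] deg [0.0, 0.0, 0.1]
```

```bash
python3 -m pendant '{"linear":[[0.1,0.3,1.5],[0.1,0.3,4],[0.1,0.3,6.5],[0.1,0.3,9],[0.1,0.3,11],[0.1,0.3,12.3],[0.1,0.3,13],[0.1,0.3,13.1],[0.1,0.3,13.1],[0.1,0.3,13.1]],"rotation":[[0,0,0],[0,0,0],[0,0,0],[0,0,0],[0,0,0],[0,0,0],[0,0,0],[0,0,0],[0,0,0],[0,0,0]],"grip":[0.12,0.12,0.12,0.12,0.12,0.12,0.12,0.12,0.12,0.12]}'
python3 -m pendant '{"linear":[[0,0,0],[0,0,0],[0,0,0],[0,0,0],[0,0,0],[0,0,0],[0,0,0],[0,0,0],[0,0,0],[0,0,0]],"rotation":[[0,0,0],[0,0,0],[0,0,0],[0,0,0],[0,0,0],[0,0,0],[0,0,0],[0,0,0],[0,0,0],[0,0,0]],"grip":[0.2,0.25,0.3,0.35,0.5,1,1,1,1,1]}'
```

```text
time: 11.63
tool_pos: [0.6464, 0.2696, 0.0396]
tool_rot: [0.123, 0.632, 0.751, 0.146]
contact_force: [-0.6, 0.5, 0.1]
gripper_width: 0.879
time: 12.47
tool_pos: [0.6465, 0.2699, 0.04]
tool_rot: [0.123, 0.632, 0.751, 0.146]
contact_force: [-2.6, -1.3, 6.2]
gripper_width: 0.696
```

Gripped: the opening reads 59 mm. Next is the lift-and-place path, derived from the actual grasp.

```bash
cat >> h.py <<'E'
# grasp: tool at grip and mould pose there
GP=np.array([.6465,.2699,.040]);GR=R.from_quat(np.array([.632,.751,.146,.123]))
def place(dx=0,dz=.002,up=0,fr=0):
    xt=GR.apply([1,0,0]);Mr=R.from_euler("z",np.arctan2(xt[1],xt[0])-np.pi/2);Mp=np.r_[MC,0]
    Rt=R.from_euler("z",SW)*R.from_euler("y",.38)
    Pt=board([-.0205+dx,-.012,.030+dz])+[0,0,up]+fr*np.array([np.cos(SW+np.pi),np.sin(SW+np.pi),0])
    return Pt+(Rt*Mr.inv()).apply(GP-Mp),Rt*Mr.inv()*GR
E
python3 - <<'E'
from h import *
p,Rc=cur();w=(p+[-.06,-.03,.15],Rc);go("L",*w,ahead=0)
w=go("A",*place(up=.12,fr=.10),ahead=0,frm=w);print(w[1].as_matrix().round(3))
w=go("B",*place(up=.03,fr=.01),ahead=0,frm=w)
w=go("C",*place(),ahead=0,frm=w)
E
```

```text
L tcp [0.5865 0.2399 0.19  ] | cm [-1.93, -0.32, -16.31] deg [0.0, 0.0, 0.0]
A tcp [0.4632 0.0887 0.2205] | cm [-12.79, -12.51, -8.35] deg [18.2, -15.5, 78.4]
[[ 0.938  0.347  0.001]
 [ 0.347 -0.938 -0.004]
 [-0.     0.004 -1.   ]]
B tcp [0.4944 0.0043 0.1305] | cm [0.0, 8.96, 9.04] deg [0.0, 0.0, 0.0]
C tcp [ 0.4979 -0.0051  0.1005] | cm [0.0, 0.99, 3.0] deg [0.0, 0.0, 0.0]
```

```bash
python3 -m pendant '{"linear":[[0,0,-0.5],[0,-0.2,-1.5],[0,0,-3],[0,0,-5],[0,0,-7],[0,0,-9],[0,0,-11],[0,0,-13],[0,0,-14.5],[0,0,-15]],"rotation":[[0,0,0],[0,0,0],[0,0,0],[0,0,0],[0,0,0],[0,0,0],[0,0,0],[0,0,0],[0,0,0],[0,0,0]],"grip":[1,1,1,1,1,1,1,1,1,1]}'
python3 - <<'E'
from h import *
import cv2
w=go("A",*place(up=.12,fr=.10),ahead=0)
W=cal("wrist");a=manip.grab_frame("wrist");cv2.imwrite("pics/w8.png",a[...,::-1])
m=((a[...,0]>60)&(a[...,1]<55)&(a[...,2]<55)).astype(np.uint8)
n,l,st,ce=cv2.connectedComponentsWithStats(m);print([ (s.tolist()) for s in st[1:] if s[4]>300])
# predicted mould corners in grip
p,Rc=cur();xt=GR.apply([1,0,0]);Mr=R.from_euler("z",np.arctan2(xt[1],xt[0])-np.pi/2)
rel=Rc*GR.inv();C=np.array([[i*.014,j*.03,z] for z in(0,.09) for i in(-1,1) for j in(-1,1)])
P=p+rel.apply(Mr.apply(C)+np.r_[MC,0]-GP);print(proj(W,P).round(0).tolist(),P[:,2].round(3))
E
```

```text
time: 13.3
tool_pos: [0.5902, 0.2604, 0.1805]
tool_rot: [0.123, 0.632, 0.751, 0.147]
contact_force: [1.1, -0.2, -1.4]
gripper_width: 0.695
A tcp [0.4632 0.0887 0.2205] | cm [-14.74, -12.81, -9.53] deg [18.2, -15.6, 78.4]
[[203, 166, 107, 19, 1951], [196, 185, 121, 28, 3101], [188, 213, 138, 35, 4430], [176, 249, 162, 79, 7058]]
[[204.0, 161.0], [305.0, 162.0], [209.0, 198.0], [301.0, 198.0], [170.0, 293.0], [336.0, 294.0], [182.0, 333.0], [325.0, 333.0]] [0.14 0.14 0.14 0.14 0.23 0.23 0.23 0.23]
```

The mould is held, and the wrist mask agrees with prediction within about 3 mm. Next I carry it to the point in front of and above the ledge.

```bash
python3 -m pendant '{"linear":[[-0.7,-0.7,-0.8],[-2,-2,-2],[-3.5,-3,-3],[-5,-4.3,-4],[-6.5,-5.6,-5],[-8,-7,-6],[-9.5,-8.2,-7],[-11,-9.5,-8],[-12.5,-10.8,-9],[-14,-12,-9.5]],"rotation":[[0.7,-0.6,3],[2,-2,9],[3.5,-3,15],[5,-4.2,21],[6.4,-5.5,27.5],[7.9,-6.8,34],[9.4,-8,40.5],[10.9,-9.3,47],[12.4,-10.6,53.5],[13.9,-11.9,60]],"grip":[1,1,1,1,1,1,1,1,1,1]}'
python3 - <<'E'
from h import *
w=go("A",*place(up=.12,fr=.10,dx=-.002),ahead=0)
print(manip.state()["joint_pos"].round(2))
E
```

```text
time: 14.18
tool_pos: [0.4687, 0.0965, 0.2204]
tool_rot: [0.033, 0.943, 0.329, 0.035]
contact_force: [0.9, -0.1, -2.1]
gripper_width: 0.695
A tcp [0.4625 0.0905 0.2212] | cm [-0.85, 0.1, -0.11] deg [4.2, -3.4, 18.1]
[ 0.07 -0.37  1.99 -0.05  1.43 -0.59]
```

```bash
python3 -m pendant '{"linear":[[-0.3,0,0],[-0.6,0,0],[-0.8,0.1,0],[-0.8,0.1,-0.1],[-0.8,0.1,-0.1],[-0.8,0.1,-0.1],[-0.8,0.1,-0.1],[-0.8,0.1,-0.1],[-0.8,0.1,-0.1],[-0.8,0.1,-0.1]],"rotation":[[1.2,-1,5],[2.4,-2,10.5],[3.4,-2.8,15],[4.2,-3.4,18],[4.2,-3.4,18],[4.2,-3.4,18],[4.2,-3.4,18],[4.2,-3.4,18],[4.2,-3.4,18],[4.2,-3.4,18]],"grip":[1,1,1,1,1,1,1,1,1,1]}'
python3 - <<'E'
from h import *
w=go("B",*place(up=.03,fr=.012,dx=-.002),ahead=0)
w=go("C",*place(dx=-.002),ahead=0,frm=w)
E
```

```text
time: 15.02
tool_pos: [0.4639, 0.0914, 0.2215]
tool_rot: [0.003, 0.984, 0.18, 0.001]
contact_force: [0.2, 0.4, -3.5]
gripper_width: 0.699
B tcp [0.4931 0.0079 0.1312] | cm [-0.25, 8.79, 9.09] deg [0.1, -0.1, 0.5]
C tcp [ 0.4973 -0.0033  0.1012] | cm [0.0, 1.19, 3.01] deg [0.0, 0.0, 0.0]
```

```bash
python3 -m pendant '{"linear":[[0,0.5,0.5],[-0.1,1.5,1.5],[-0.1,3,3],[-0.2,4.5,4.5],[-0.2,6,6],[-0.3,7.2,7.4],[-0.3,8.2,8.4],[-0.3,8.8,9.1],[-0.3,8.8,9.1],[-0.3,8.8,9.1]],"rotation":[[0,0,0.5],[0,0,0.5],[0,0,0.5],[0,0,0.5],[0,0,0.5],[0,0,0.5],[0,0,0.5],[0,0,0.5],[0,0,0.5],[0,0,0.5]],"grip":[1,1,1,1,1,1,1,1,1,1]}'
python3 - <<'E'
from h import *
import cv2
w=go("C",*place(dx=-.002),ahead=0)
a=manip.grab_frame("wrist")[...,::-1];b=manip.grab_frame("scene")[130:270,170:310,::-1];t=manip.grab_frame("top")[140:280,190:330,::-1]
cv2.imwrite("pics/c9.png",np.vstack([np.hstack([cv2.resize(b,(400,340)),cv2.resize(t,(400,340))]),np.hstack([cv2.resize(a,(346,260)),np.zeros((260,454,3),np.uint8)])]))
E
```

```text
time: 15.85
tool_pos: [0.4926, 0.0073, 0.1308]
tool_rot: [0.002, 0.984, 0.175, 0.001]
contact_force: [-0.1, 0.5, -1.6]
gripper_width: 0.699
C tcp [ 0.4973 -0.0033  0.1012] | cm [0.07, 1.15, 2.97] deg [0.1, -0.0, -0.1]
```

View pics/c9.png

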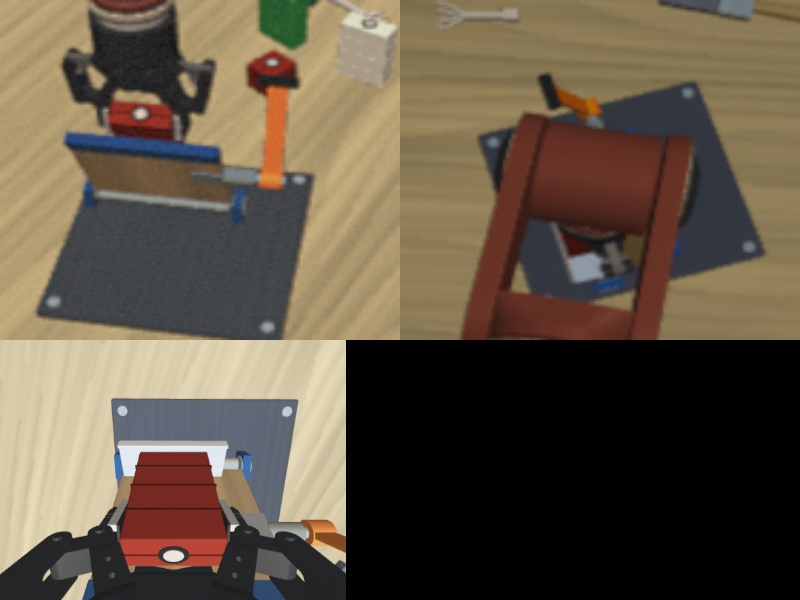

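The last view (my twelfth) shows the mould upright in the grip and centred over the ledge: ledge columns 118–228, mould centre at about 173. The leg is still up. I'll lower it slowly.

```bash
python3 -m pendant '{"linear":[[0,0.2,0.5],[0.1,0.4,1],[0.1,0.6,1.5],[0.1,0.8,1.9],[0.1,0.9,2.3],[0.1,1.0,2.6],[0.1,1.1,2.8],[0.1,1.1,3.0],[0.1,1.1,3.0],[0.1,1.1,3.0]],"rotation":[[0,0,0],[0,0,0],[0,0,0],[0,0,0],[0,0,0],[0,0,0],[0,0,0],[0,0,0],[0,0,0],[0,0,0]],"grip":[1,1,1,1,1,1,1,1,1,1]}'
python3 - <<'E'
from h import *
w=go("C",*place(dx=-.002),ahead=0)
W=cal("wrist");a=manip.grab_frame("wrist").astype(int);np.save("w10.npy",a)
# lip / ledge: bright low-saturation pixels, per-row extents
m=(a.min(2)>150)&(a.max(2)-a.min(2)<40)
for r in range(100,300,6):
  c=np.where(m[r,150:360])[0]
  if len(c)>5:print(r,150+c.min(),150+c.max(),len(c))
red=(a[...,0]>60)&(a[...,1]<55)&(a[...,2]<55);rr=np.where(red[:,160:350].sum(1)>30)[0];print("red rows",rr.min(),rr.max(),[ (r,160+np.where(red[r,160:350])[0].min(),160+np.where(red[r,160:350])[0].max()) for r in range(rr.min(),rr.min()+40,8)])
print("pred ledge: lip inner top, lip outer top, corners",[proj(W,board(q))[0].round(0).tolist() for q in([-.045,-.067,.034],[-.045,.043,.034],[-.048,-.067,.034],[-.048,.043,.034],[-.006,-.067,.03])])
E
```

```text
time: 16.83
tool_pos: [0.4975, -0.0026, 0.1012]
tool_rot: [0.003, 0.984, 0.176, 0.001]
contact_force: [0.6, -0.3, -1.6]
gripper_width: 0.694
C tcp [ 0.4973 -0.0033  0.1012] | cm [-0.05, 0.06, -0.0] deg [0.1, -0.1, -0.1]
142 158 348 191
148 156 350 195
154 161 346 186
160 156 345 185
166 153 343 82
172 154 359 94
178 153 359 90
184 154 359 86
190 155 338 59
196 156 337 55
274 162 351 21
280 167 346 12
red rows 166 318 [(166, np.int64(208), np.int64(304)), (174, np.int64(206), np.int64(307)), (182, np.int64(204), np.int64(309)), (190, np.int64(201), np.int64(311)), (198, np.int64(200), np.int64(312))]
pred ledge: lip inner top, lip outer top, corners [[157.0, 152.0], [348.0, 153.0], [155.0, 148.0], [349.0, 148.0], [170.0, 201.0]]
```

Ledge edges in the image match prediction, and the mould sits clear of the lip by about 8 mm. I'll lower it until it touches, then release.

```bash
python3 -m pendant '{"linear":[[0,0,0.1],[0,0,0.2],[0,0,0.3],[0,0,0.3],[0,0,0.3],[0,0,0.3],[0,0,0.3],[0,0,0.3],[0,0,0.3],[0,0,0.3]],"rotation":[[0,0,0],[0,0,0],[0,0,0],[0,0,0],[0,0,0],[0,0,0],[0,0,0],[0,0,0],[0,0,0],[0,0,0]],"grip":[1,1,1,1,1,1,1,1,1,1]}'
```

```text
time: 17.72
tool_pos: [0.4977, -0.0024, 0.0986]
tool_rot: [0.002, 0.984, 0.176, 0.001]
contact_force: [-2.2, 4.1, 5.1]
gripper_width: 0.695
```

```bash
python3 -m pendant '{"linear":[[0,0,0],[0,0,0],[0,0,0],[0,0,0],[0,0,0],[0,0,0],[0,0,0],[0,0,0],[0,0,0],[0,0,0]],"rotation":[[0,0,0],[0,0,0],[0,0,0],[0,0,0],[0,0,0],[0,0,0],[0,0,0],[0,0,0],[0,0,0],[0,0,0]],"grip":[0.28,0.25,0.22,0.18,0.12,0.05,0.02,0,0,0]}'
python3 - <<'E'
from h import *
W=cal("wrist");a=manip.grab_frame("wrist").astype(int)
red=(a[...,0]>60)&(a[...,1]<55)&(a[...,2]<55);rr=np.where(red[:,160:350].sum(1)>30)[0];print("red rows",rr.min(),rr.max(),[ (r,160+np.where(red[r,160:350])[0].min(),160+np.where(red[r,160:350])[0].max()) for r in list(range(rr.min(),rr.min()+40,8))+list(range(rr.max()-40,rr.max(),10))])
C=np.array([[i*.014-.020,j*.03-.012,.03+z] for z in(0,.09) for i in(-1,1) for j in(-1,1)])
print("pred placed",[proj(W,board(c))[0].round(0).tolist() for c in C],proj(W,board([-.02,-.012,.12])))
h=(a[250:330,200:320].min(2)>140);ys,xs=np.where(h);print("hole",xs.mean()+200,ys.mean()+250,len(xs))
E
```

```text
time: 18.55
tool_pos: [0.4975, -0.0028, 0.0982]
tool_rot: [0.003, 0.984, 0.176, 0.001]
contact_force: [-0.7, 0.2, 1.4]
gripper_width: 1.0Traceback (most recent call last):
  File "<stdin>", line 3, in <module>
    return umr_minimum(a, axis, None, out, keepdims, initial, where)
ValueError: zero-size array to reduction operation minimum which has no identity
```

Run:
```python
from h import *
import cv2
a=manip.grab_frame("wrist");cv2.imwrite("pics/w11.png",a[...,::-1])
print(a[::24,160:360:24].tolist().__str__()[:3000])
m=(a[...,0].astype(int)>1.8*a[...,1])&(a[...,0]>40)
n,l,st,ce=cv2.connectedComponentsWithStats(m.astype(np.uint8));print([(s.tolist(),c.round().tolist()) for s,c in zip(st[1:],ce[1:]) if s[4]>200])
b=manip.grab_frame("scene");m=(b[...,0].astype(int)>2.2*b[...,1])&(b[...,0]>40)
n,l,st,ce=cv2.connectedComponentsWithStats(m[120:280,170:360].astype(np.uint8));print([(s.tolist(),c.round().tolist()) for s,c in zip(st[1:],ce[1:]) if s[4]>20])
```

```text
[[[216, 204, 170], [212, 199, 167], [220, 208, 174], [218, 205, 172], [215, 202, 169], [216, 203, 170], [222, 210, 176], [221, 208, 175], [222, 210, 176]], [[220, 207, 174], [217, 205, 171], [221, 208, 175], [217, 205, 171], [216, 203, 170], [219, 205, 172], [217, 205, 171], [217, 205, 171], [227, 214, 180]], [[216, 203, 170], [219, 206, 173], [213, 200, 167], [220, 207, 174], [215, 202, 170], [226, 213, 180], [217, 204, 170], [220, 208, 174], [219, 206, 173]], [[96, 104, 117], [96, 104, 117], [96, 104, 117], [96, 104, 117], [95, 102, 115], [95, 103, 117], [95, 103, 117], [97, 105, 117], [95, 102, 116]], [[97, 104, 118], [97, 104, 118], [97, 104, 118], [98, 104, 119], [94, 102, 116], [96, 104, 117], [97, 104, 118], [97, 104, 118], [95, 103, 117]], [[96, 103, 119], [95, 103, 118], [97, 104, 119], [96, 103, 118], [94, 101, 117], [95, 102, 116], [97, 103, 118], [98, 105, 120], [96, 102, 116]], [[186, 183, 174], [185, 182, 174], [181, 176, 165], [181, 176, 165], [182, 176, 166], [181, 175, 166], [182, 177, 166], [180, 175, 164], [113, 116, 125]], [[65, 110, 174], [224, 233, 240], [112, 3
[... 628 characters left out ...]
 34], [115, 39, 30], [28, 29, 29]], [[28, 29, 29], [116, 41, 33], [116, 41, 32], [117, 40, 33], [118, 42, 34], [117, 39, 31], [117, 41, 33], [117, 40, 33], [24, 23, 26]], [[147, 123, 89], [184, 68, 53], [183, 68, 53], [183, 68, 54], [234, 227, 218], [184, 68, 54], [184, 69, 55], [184, 69, 54], [163, 136, 99]], [[36, 37, 39], [159, 133, 97], [35, 35, 37], [36, 37, 38], [168, 141, 104], [38, 39, 39], [33, 35, 38], [163, 137, 100], [36, 36, 38]], [[38, 40, 40], [29, 30, 32], [35, 36, 38], [37, 38, 40], [34, 35, 39], [36, 37, 39], [36, 38, 41], [27, 29, 32], [34, 37, 39]]]
[([177, 165, 161, 169, 21867], [257.0, 252.0])]
[([87, 31, 16, 18, 116], [94.0, 38.0]), ([51, 65, 10, 3, 22], [56.0, 66.0])]
```

```bash
cat >> h.py <<'E'
import cv2
def chk(th=.38,save=None):
    a=manip.grab_frame("wrist")
    if a.mean()<5: a=manip.grab_frame("wrist")
    W=cal("wrist");v=a.astype(int)
    red=((v[...,0]>1.8*v[...,1])&(v[...,0]>60)).astype(np.uint8)
    n,l,st,ce=cv2.connectedComponentsWithStats(red);print("mean",a.mean().round(1))
    for k in range(1,n):
        if st[k,4]>800:
            h,_=cv2.findContours((l==k).astype(np.uint8),0,2);e=cv2.approxPolyDP(cv2.convexHull(max(h,key=len)),4,True);print(st[k].tolist(),e.reshape(-1,2).tolist())
    C=np.array([[i*.014-.020,j*.03-.012,.03+z] for z in(0,.09) for i in(-1,1) for j in(-1,1)])
    print("pred",[proj(W,board(c,th))[0].round(0).tolist() for c in C],"board top",[proj(W,board(c,th))[0].round(0).tolist() for c in([-.006,-.07,.165],[-.006,.07,.165],[.006,-.07,.165],[.006,.07,.165])])
E
python3 -c "
from h import *
chk()"
```

```text
mean 134.1
[177, 165, 161, 169, 21710] [[305, 166], [337, 293], [327, 331], [188, 332], [179, 317], [177, 292], [208, 166]]
pred [[202.0, 166.0], [303.0, 166.0], [207.0, 202.0], [299.0, 202.0], [168.0, 300.0], [333.0, 300.0], [180.0, 338.0], [323.0, 338.0]] board top [[59.0, 485.0], [519.0, 484.0], [73.0, 492.0], [499.0, 492.0]]
```

```bash
python3 -m pendant '{"linear":[[0,0,-0.3],[0,0,-1],[0,0,-2.5],[0,0,-4.5],[0,0,-7],[0,-1,-10],[0,-2,-13],[0,-3,-15],[0,-4,-16],[0,-4,-16]],"rotation":[[0,0,0],[0,0,0],[0,0,0],[0,0,0],[0,0,0],[0,0,0],[0,0,0],[0,0,0],[0,0,0],[0,0,0]],"grip":[0,0,0,0,0,0,0,0,0,0]}'
python3 - <<'E'
from h import *
chk()
# leg push: shut tips (tip = TCP-9mm). tool x along stand y? compute foot
foot=stand(R.from_euler("y",-.3).apply([0,0,.118])+R.from_euler("y",.38).apply([0,.115,.1])+[0,0,.03]);print("foot",foot)
x=stand([1,0,0])-stand([0,0,0]);y=stand([0,1,0])-stand([0,0,0])
v=rot([0,0,-1],y)
s=foot-x*.06+[0,0,-.015]
w=go("hi",s+[0,0,.06],v,ahead=-.009)
w=go("start",s,v,ahead=-.009,frm=w)
w=go("push",s+x*.12,v,ahead=-.009,frm=w)
E
```

```text
time: 19.58
tool_pos: [0.4842, 0.0368, 0.2617]
tool_rot: [0.003, 0.984, 0.177, 0.004]
contact_force: [0.0, -1.1, 0.6]
gripper_width: 0.997
mean 136.6
[223, 174, 64, 74, 4191] [[279, 174], [284, 247], [225, 247], [229, 175]]
pred [[227.0, 174.0], [280.0, 174.0], [228.0, 194.0], [279.0, 194.0], [220.0, 230.0], [286.0, 230.0], [222.0, 251.0], [284.0, 251.0]] board top [[184.0, 292.0], [349.0, 292.0], [186.0, 300.0], [347.0, 300.0]]
foot [0.6108203  0.05323599 0.23559617]
hi tcp [0.59   0.1095 0.2716] | cm [12.53, -3.17, -1.22] deg [0.4, -0.2, 0.0]
start tcp [0.59   0.1095 0.2116] | cm [0.0, 0.0, 6.0] deg [0.0, 0.0, 0.0]
push tcp [ 0.6316 -0.003   0.2116] | cm [-0.0, 12.0, 0.0] deg [0.0, 0.0, 0.0]
```

The mould stays on the ledge, within about 3 mm of prediction. I'll shut the fingers and approach the leg from the front.

```bash
python3 -m pendant '{"linear":[[1,-0.5,-0.5],[3,-1.2,-1],[6,-2,-1.2],[9,-3,-1.2],[11.5,-3.2,-1.2],[12.5,-3.2,-0.5],[12.5,-3.2,1],[12.5,-3.2,3],[12.5,-3.2,4.3],[12.5,-3.2,4.8]],"rotation":[[0,0,0],[0,0,0],[0,0,0],[0,0,0],[0,0,0],[0,0,0],[0,0,0],[0,0,0],[0,0,0],[0,0,0]],"grip":[1,1,1,1,1,1,1,1,1,1]}'
python3 - <<'E'
from h import *
chk()
a=manip.grab_frame("wrist").astype(int);m=(a[...,0]>180)&(a[...,1]>60)&(a[...,1]<150)&(a[...,2]<80)
ys,xs=np.where(m);print("orange",len(xs),xs.min(),xs.max(),ys.min(),ys.max())
W=cal("wrist")
for z in(.0,.03,.06,.1):print(z,proj(W,stand(R.from_euler("y",-.3).apply([0,0,z])+R.from_euler("y",.38).apply([0,.115,.1])+[0,0,.03])).round())
x=stand([1,0,0])-stand([0,0,0]);y=stand([0,1,0])-stand([0,0,0]);v=rot([0,0,-1],y)
foot=np.array([.6108,.0532,.2356]);go("push",foot+x*.06+[0,0,-.015],v,ahead=-.009)
E
```

```text
time: 20.47
tool_pos: [0.5868, 0.1082, 0.2044]
tool_rot: [0.002, 0.984, 0.175, -0.003]
contact_force: [-0.9, -0.7, -0.5]
gripper_width: -0.005
mean 138.8
[61, 218, 108, 97, 6621] [[163, 218], [168, 238], [153, 285], [97, 314], [73, 313], [61, 294], [105, 220]]
pred [[103.0, 217.0], [163.0, 217.0], [111.0, 237.0], [168.0, 237.0], [56.0, 296.0], [134.0, 297.0], [70.0, 316.0], [142.0, 316.0]] board top [[-1.0, 375.0], [196.0, 376.0], [8.0, 382.0], [198.0, 383.0]]Traceback (most recent call last):
  File "<stdin>", line 4, in <module>
    return umr_minimum(a, axis, None, out, keepdims, initial, where)
ValueError: zero-size array to reduction operation minimum which has no identity
```

```bash
python3 -m pendant '{"linear":[[0,1,0],[0,2.2,0],[0,3.4,0],[0,4.6,0],[0,5.8,0],[0,7,0],[0,8.2,0],[0,9.4,0],[0,10.6,0],[0,12,0]],"rotation":[[0,0,0],[0,0,0],[0,0,0],[0,0,0],[0,0,0],[0,0,0],[0,0,0],[0,0,0],[0,0,0],[0,0,0]],"grip":[1,1,1,1,1,1,1,1,1,1]}'
cat >> h.py <<'E'
def leg(th=.38):
    for n in("scene","top","wrist"):
        a=cv2.cvtColor(manip.grab_frame(n),cv2.COLOR_RGB2HSV)
        m=((a[...,0]>5)&(a[...,0]<16)&(a[...,1]>170)&(a[...,2]>130)).astype(np.uint8)
        k,l,st,ce=cv2.connectedComponentsWithStats(m)
        print(n,"orange",[(s.tolist(),c.round().tolist()) for s,c in zip(st[1:],ce[1:]) if s[4]>25])
    for l in(0,.6,1.2,2.95,3.33):
        P=[stand(R.from_euler("y",th-.68+l).apply([0,0,z])+R.from_euler("y",th).apply([0,.115,.1])+[0,0,.03]) for z in(0,.1)]
        print("leg",l,[proj(cal(n),P).round().tolist() for n in("scene","top")])
E
python3 -c "
from h import *
leg()"
```

```text
time: 21.4
tool_pos: [0.6314, -0.0049, 0.2105]
tool_rot: [0.003, 0.984, 0.176, 0.001]
contact_force: [0.4, -0.3, 0.7]
gripper_width: 0.001
scene orange [([261, 202, 7, 6, 31], [264.0, 205.0])]
top orange []
wrist orange [([244, 147, 25, 5, 119], [256.0, 149.0]), ([243, 167, 27, 65, 1587], [256.0, 200.0])]
leg 0 [[[265.0, 204.0], [267.0, 170.0]], [[255.0, 184.0], [244.0, 178.0]]]
leg 0.6 [[[265.0, 204.0], [263.0, 186.0]], [[255.0, 184.0], [267.0, 172.0]]]
leg 1.2 [[[265.0, 204.0], [260.0, 210.0]], [[255.0, 184.0], [284.0, 170.0]]]
leg 2.95 [[[265.0, 204.0], [262.0, 238.0]], [[255.0, 184.0], [270.0, 187.0]]]
leg 3.33 [[[265.0, 204.0], [264.0, 230.0]], [[255.0, 184.0], [259.0, 191.0]]]
```

```bash
python3 -m pendant '{"linear":[[0,0,0],[0,0,0],[0,0,0],[0,0,0],[0,0,0],[0,0,0],[0,0,0],[0,0,-2],[0,0,-4],[0,0,-6]],"rotation":[[0,0,0],[0,0,0],[0,0,0],[0,0,0],[0,0,0],[0,0,0],[0,0,0],[0,0,0],[0,0,0],[0,0,0]],"grip":[1,1,1,1,1,1,1,1,1,1]}'
python3 -c "
from h import *
leg();chk()"
```

```text
time: 22.38
tool_pos: [0.6305, -0.0035, 0.2708]
tool_rot: [0.003, 0.984, 0.176, 0.001]
contact_force: [0.0, 0.8, 0.0]
gripper_width: -0.0
scene orange [([259, 200, 10, 43, 273], [263.0, 221.0])]
top orange []
wrist orange [([244, 140, 20, 5, 74], [253.0, 141.0]), ([246, 160, 16, 19, 261], [253.0, 169.0])]
leg 0 [[[265.0, 204.0], [267.0, 170.0]], [[255.0, 184.0], [244.0, 178.0]]]
leg 0.6 [[[265.0, 204.0], [263.0, 186.0]], [[255.0, 184.0], [267.0, 172.0]]]
leg 1.2 [[[265.0, 204.0], [260.0, 210.0]], [[255.0, 184.0], [284.0, 170.0]]]
leg 2.95 [[[265.0, 204.0], [262.0, 238.0]], [[255.0, 184.0], [270.0, 187.0]]]
leg 3.33 [[[265.0, 204.0], [264.0, 230.0]], [[255.0, 184.0], [259.0, 191.0]]]
mean 141.0
[78, 93, 93, 62, 4252] [[167, 94], [170, 117], [150, 154], [87, 152], [78, 128], [114, 93]]
pred [[113.0, 93.0], [167.0, 93.0], [120.0, 117.0], [172.0, 117.0], [74.0, 130.0], [144.0, 130.0], [85.0, 158.0], [150.0, 158.0]] board top [[26.0, 187.0], [200.0, 187.0], [32.0, 199.0], [202.0, 199.0]]
```

The leg is down: orange now spans scene rows 200–243, matching 2.95 rad. The mould is still in place. Next I grip the top edge of the board.

```bash
cat >> h.py <<'E'
def edge(th=.38,zb=.147,y=0,dx=0):
    Rb=R.from_euler("z",SW)*R.from_euler("y",th)
    return board([dx,y,zb],th),rot(Rb.apply([0,0,-1]),Rb.apply([1,0,0]))
E
python3 - <<'E'
from h import *
w=go("hi",*edge(zb=.26),ahead=-.010)
w=go("grip",*edge(),ahead=-.010,frm=w)
E
```

```text
hi tcp [ 0.5344 -0.0716  0.2622] | cm [-11.43, 3.02, 0.88] deg [17.3, -17.5, 88.7]
grip tcp [ 0.5198 -0.0323  0.1572] | cm [-0.0, -0.0, 11.3] deg [0.0, 0.0, 0.0]
```

```bash
python3 -m pendant '{"linear":[[-0.5,0.2,-1],[-2,0.5,-2],[-3.5,1,-3],[-5,1.5,-3],[-6.5,2,-3],[-8,2.3,-3],[-9.5,2.6,-3],[-10.5,2.9,-3],[-11.4,3,-3],[-11.4,3,-3]],"rotation":[[1.2,-1.2,6.2],[2.4,-2.4,12.5],[3.6,-3.7,18.7],[4.9,-4.9,25],[6.1,-6.2,31],[7.3,-7.4,37.5],[8.5,-8.6,43.7],[9.8,-9.9,50],[11,-11.1,56],[12.2,-12.3,62.5]],"grip":[0.5,0,0,0,0,0,0,0,0,0]}'
python3 - <<'E'
from h import *
w=go("hi",*edge(zb=.26),ahead=-.010)
E
```

```text
time: 23.42
tool_pos: [0.5327, -0.0715, 0.2987]
tool_rot: [-0.08, 0.921, -0.364, -0.118]
contact_force: [0.2, -0.5, -0.8]
gripper_width: 1.001
hi tcp [ 0.5344 -0.0716  0.2622] | cm [1.13, 0.11, 3.47] deg [5.2, -4.9, 25.8]
```

```bash
python3 -m pendant '{"linear":[[0.2,0,0.5],[0.4,0,1],[0.7,0.1,2],[1,0.1,3],[1.1,0.1,3.5],[1.1,0.1,3.5],[1.1,0.1,3.5],[1.1,0.1,3.5],[1.1,0.1,3.5],[1.1,0.1,3.5]],"rotation":[[1.3,-1.2,6],[2.5,-2.4,12.5],[3.8,-3.6,18.5],[5.2,-4.9,25.8],[5.2,-4.9,25.8],[5.2,-4.9,25.8],[5.2,-4.9,25.8],[5.2,-4.9,25.8],[5.2,-4.9,25.8],[5.2,-4.9,25.8]],"grip":[0,0,0,0,0,0,0,0,0,0]}'
python3 - <<'E'
from h import *
w=go("grip",*edge(),ahead=-.010)
chk()
a=manip.grab_frame("wrist").astype(int);m=(a[...,2]>1.8*a[...,0])&(a[...,2]>60);n,l,st,ce=cv2.connectedComponentsWithStats(m.astype(np.uint8));print("blue",[s.tolist() for s in st[1:] if s[4]>300])
for k in range(1,n):
  if st[k,4]>300: print(cv2.minAreaRect(np.argwhere(l==k)[:,::-1].astype(np.float32)))
E
```

```text
time: 24.25
tool_pos: [0.5363, -0.0707, 0.2648]
tool_rot: [-0.109, 0.809, -0.558, -0.152]
contact_force: [0.4, 0.6, 0.8]
gripper_width: 1.001
grip tcp [ 0.5198 -0.0323  0.1572] | cm [0.07, 0.24, 11.54] deg [-0.1, -0.2, 0.5]
mean 132.5
[91, 85, 46, 38, 1140] [[100, 85], [119, 87], [136, 102], [128, 121], [109, 122], [91, 106]]
[221, 153, 27, 70, 1578] [[247, 153], [247, 220], [222, 222], [222, 161], [229, 153]]
pred [[230.0, 200.0], [229.0, 153.0], [252.0, 200.0], [252.0, 153.0], [222.0, 226.0], [221.0, 167.0], [250.0, 226.0], [251.0, 167.0]] board top [[249.0, 275.0], [250.0, 110.0], [263.0, 275.0], [266.0, 111.0]]
blue [[248, 111, 21, 164, 2481]]
((258.0, 192.49998474121094), (19.999996185302734, 162.99996948242188), 0.0)
```

The rail in the wrist image is at columns 248–268, rows 111–274, as predicted. Descending and gripping.

```bash
python3 -m pendant '{"linear":[[0.1,0.2,1.5],[0.1,0.2,4],[0.1,0.2,6.5],[0.1,0.2,8.5],[0.1,0.2,10],[0.1,0.2,11],[0.1,0.2,11.5],[0.1,0.2,11.5],[0.1,0.2,11.5],[0.1,0.2,11.5]],"rotation":[[0,0,0.5],[0,0,0.5],[0,0,0.5],[0,0,0.5],[0,0,0.5],[0,0,0.5],[0,0,0.5],[0,0,0.5],[0,0,0.5],[0,0,0.5]],"grip":[0,0,0,0,0,0,0,0,0,0]}'
python3 -m pendant '{"linear":[[0,0,0],[0,0,0],[0,0,0],[0,0,0],[0,0,0],[0,0,0],[0,0,0],[0,0,0],[0,0,0],[0,0,0]],"rotation":[[0,0,0],[0,0,0],[0,0,0],[0,0,0],[0,0,0],[0,0,0],[0,0,0],[0,0,0],[0,0,0],[0,0,0]],"grip":[0.3,0.5,0.65,0.75,0.8,0.85,1,1,1,1]}'
python3 - <<'E'
from h import *
p,Rc=cur();print(go("err",*edge(),ahead=-.010)[0]-p)
# rotation by -th about hinge line
for th in(.38,.30,.22,.14,.07,0):
    P,Rt=edge(th); 
    w=go("th%.2f"%th,P,Rt,ahead=-.010)
chk()
E
```

```text
time: 25.18
tool_pos: [0.5208, -0.0331, 0.158]
tool_rot: [-0.108, 0.806, -0.562, -0.152]
contact_force: [-0.7, -0.7, 0.2]
gripper_width: 1.0
time: 26.02
tool_pos: [0.5192, -0.0308, 0.1577]
tool_rot: [-0.109, 0.806, -0.561, -0.156]
contact_force: [-4.4, 5.7, 4.9]
gripper_width: 0.126
err tcp [ 0.5198 -0.0323  0.1572] | cm [0.17, -0.01, -0.01] deg [-0.1, 0.1, -0.0]
[ 0.00063933 -0.00145964 -0.00050361]
th0.38 tcp [ 0.5198 -0.0323  0.1572] | cm [0.17, -0.01, -0.01] deg [-0.1, 0.1, -0.0]
th0.30 tcp [ 0.5163 -0.0226  0.1609] | cm [-0.93, -0.01, 0.03] deg [-0.1, 4.7, -0.0]
th0.22 tcp [ 0.5126 -0.0126  0.1637] | cm [-2.02, -0.01, 0.17] deg [-0.1, 9.3, -0.0]
th0.14 tcp [ 0.5088 -0.0025  0.1657] | cm [-3.09, -0.01, 0.39] deg [-0.1, 13.9, -0.0]
th0.07 tcp [0.5055 0.0064 0.1667] | cm [-4.01, -0.01, 0.65] deg [-0.1, 17.9, -0.0]
th0.00 tcp [0.5022 0.0154 0.167 ] | cm [-4.91, -0.01, 0.98] deg [-0.1, 21.9, -0.0]
mean 134.8
[42, 78, 62, 50, 2070] [[51, 78], [82, 81], [103, 101], [94, 124], [64, 126], [42, 104]]
[200, 169, 43, 106, 2703] [[241, 169], [242, 231], [203, 274], [200, 197], [219, 169]]
pred [[221.0, 234.0], [219.0, 170.0], [252.0, 234.0], [252.0, 170.0], [205.0, 291.0], [201.0, 201.0], [249.0, 291.0], [249.0, 201.0]] board top [[247.0, 389.0], [245.0, 108.0], [271.0, 389.0], [276.0, 108.0]]
```

The edge is gripped at about 11 mm. Raising the board gently along its arc.

```bash
python3 -m pendant '{"linear":[[-0.15,0,0],[-0.4,0,0.01],[-0.7,0,0.02],[-1.1,0,0.04],[-1.5,0,0.08],[-1.9,0,0.14],[-2.3,0,0.2],[-2.65,0,0.27],[-2.95,0,0.33],[-3.25,0,0.4]],"rotation":[[0,0.6,0],[0,1.7,0],[0,2.9,0],[0,4.6,0],[0,6.3,0],[0,8,0],[0,9.7,0],[0,11.2,0],[0,12.5,0],[0,13.8,0]],"grip":[1,1,1,1,1,1,1,1,1,1]}'
python3 - <<'E'
from h import *
for th in(.14,.07,0):go("th%.2f"%th,*edge(th),ahead=-.010)
p,Rc=cur();z=Rc.apply([0,0,-1]);x=stand([1,0,0])-stand([0,0,0]);print("tilt est rot",np.arctan2(z@x,z[2]))
th=np.arctan2(z@x,z[2]);chk(th)
E
```

```text
time: 26.9
tool_pos: [0.5089, -0.002, 0.1661]
tool_rot: [-0.039, 0.819, -0.57, -0.054]
contact_force: [-2.1, -0.1, 6.1]
gripper_width: 0.121
th0.14 tcp [ 0.5088 -0.0025  0.1657] | cm [0.06, 0.02, 0.03] deg [-0.2, -0.4, -0.0]
th0.07 tcp [0.5055 0.0064 0.1667] | cm [-0.9, 0.02, 0.06] deg [-0.2, 3.7, -0.0]
th0.00 tcp [0.5022 0.0154 0.167 ] | cm [-1.86, 0.02, 0.16] deg [-0.2, 7.7, -0.0]
tilt est rot 0.13387330524427865
mean 138.3
[0, 72, 61, 60, 2487] [[0, 73], [29, 77], [60, 101], [47, 128], [16, 131], [0, 119]]
[198, 169, 45, 108, 2832] [[241, 170], [242, 231], [202, 276], [198, 200], [216, 170]]
pred [[220.0, 235.0], [218.0, 170.0], [250.0, 235.0], [250.0, 171.0], [203.0, 291.0], [199.0, 201.0], [247.0, 292.0], [247.0, 201.0]] board top [[245.0, 389.0], [242.0, 108.0], [268.0, 389.0], [273.0, 109.0]]
```

Tracking well, and the mould moves with the board. Last part to upright.

```bash
python3 -m pendant '{"linear":[[-0.25,0,0.01],[-0.5,0,0.03],[-0.75,0,0.05],[-1,0,0.07],[-1.25,0,0.1],[-1.45,0,0.12],[-1.6,0,0.14],[-1.75,0,0.15],[-1.85,0,0.16],[-1.85,0,0.16]],"rotation":[[0,1,0],[0,2,0],[0,3,0],[0,4.1,0],[0,5.1,0],[0,6,0],[0,6.6,0],[0,7.2,0],[0,7.7,0],[0,7.7,0]],"grip":[1,1,1,1,1,1,1,1,1,1]}'
python3 - <<'E'
from h import *
go("th0",*edge(0),ahead=-.010)
p,Rc=cur();z=Rc.apply([0,0,-1]);x=stand([1,0,0])-stand([0,0,0]);th=np.arctan2(z@x,z[2]);print("rot tilt",th,"pos tilt",np.arctan2((p-stand([0,0,0]))@x,p[2]-.03))
chk(0);leg(0)
S=cal("scene");b=manip.grab_frame("scene").astype(int);m=(b[...,2]>1.8*b[...,0])&(b[...,2]>60);n,l,st,ce=cv2.connectedComponentsWithStats(m[120:280,170:330].astype(np.uint8));print("blue",[(s+[170,120,0,0,0]).tolist() for s in st[1:] if s[4]>20])
for t in(-.07,0,.07):print(t,"rail pred",[proj(S,board(c,t))[0].round(1).tolist() for c in([.006,-.07,.165],[.006,.07,.165])])
E
```

```text
time: 27.78
tool_pos: [0.5025, 0.0156, 0.1676]
tool_rot: [-0.001, 0.821, -0.572, 0.001]
contact_force: [-3.7, 1.3, 8.8]
gripper_width: 0.124
th0 tcp [0.5022 0.0154 0.167 ] | cm [0.01, 0.03, 0.06] deg [-0.2, 0.0, -0.0]
rot tilt 0.00030943144164201336 pos tilt -0.0009495183483098366
mean 140.7
[0, 74, 38, 60, 1456] [[0, 74], [37, 100], [23, 128], [0, 132]]
[199, 169, 44, 106, 2811] [[241, 170], [242, 231], [202, 274], [199, 198], [217, 170]]
pred [[219.0, 235.0], [217.0, 171.0], [250.0, 235.0], [249.0, 171.0], [203.0, 292.0], [198.0, 201.0], [247.0, 292.0], [246.0, 201.0]] board top [[244.0, 389.0], [241.0, 109.0], [267.0, 389.0], [271.0, 109.0]]
scene orange [([261, 188, 10, 43, 265], [265.0, 209.0])]
top orange []
wrist orange [([237, 0, 81, 66, 498], [261.0, 37.0])]
leg 0 [[[267.0, 192.0], [270.0, 155.0]], [[243.0, 188.0], [218.0, 188.0]]]
leg 0.6 [[[267.0, 192.0], [268.0, 162.0]], [[243.0, 188.0], [238.0, 179.0]]]
leg 1.2 [[[267.0, 192.0], [264.0, 182.0]], [[243.0, 188.0], [260.0, 174.0]]]
leg 2.95 [[[267.0, 192.0], [262.0, 229.0]], [[243.0, 188.0], [268.0, 185.0]]]
leg 3.33 [[[267.0, 192.0], [264.0, 226.0]], [[243.0, 188.0], [259.0, 190.0]]]
blue [[198, 167, 21, 9, 135], [228, 169, 22, 11, 164], [200, 203, 3, 13, 29], [251, 208, 5, 14, 40]]
-0.07 rail pred [[198.2, 165.5], [250.2, 171.1]]
0 rail pred [[197.1, 168.5], [249.5, 174.1]]
0.07 rail pred [[196.0, 171.7], [248.7, 177.4]]
```

Upright (tilt about 0), and the mould is still in place. I'll hold for a moment and confirm that the leg drops to its stop.

```bash
python3 -m pendant '{"linear":[[0,0,0],[0,0,0],[0,0,0],[0,0,0],[0,0,0],[0,0,0],[0,0,0],[0,0,0],[0,0,0],[0,0,0]],"rotation":[[0,0,0],[0,0,0],[0,0,0],[0,0,0],[0,0,0],[0,0,0],[0,0,0],[0,0,0],[0,0,0],[0,0,0]],"grip":[1,1,1,1,1,1,1,1,1,1]}'
python3 - <<'E'
from h import *
S=cal("scene")
a=cv2.cvtColor(manip.grab_frame("scene"),cv2.COLOR_RGB2HSV)
m=((a[...,0]>5)&(a[...,0]<16)&(a[...,1]>150)&(a[...,2]>110))
for r in range(190,236,4):
  c=np.where(m[r,250:285])[0]; 
  if len(c):print(r,250+c.mean(),len(c))
for l in(2.7,2.95,3.1,3.33):print(l,[proj(S,stand(R.from_euler("y",-.68+l).apply([0,0,z])+[0,.115,.13])).round(1).tolist() for z in(.03,.07,.11,.118)])
chk(0)
E
```

```text
time: 28.87
tool_pos: [0.5026, 0.0154, 0.1675]
tool_rot: [-0.001, 0.82, -0.572, 0.0]
contact_force: [-4.2, 2.0, 9.3]
gripper_width: 0.124
190 267.0 7
194 266.0 7
198 266.0 7
202 266.0 7
206 265.0 7
210 265.0 7
214 265.0 7
218 264.0 7
222 264.0 7
226 264.0 7
230 263.5 6
2.7 [[[265.2, 202.3]], [[263.2, 216.6]], [[261.1, 231.3]], [[260.7, 234.3]]]
2.95 [[[265.4, 202.7]], [[263.6, 217.5]], [[261.9, 232.3]], [[261.5, 235.3]]]
3.1 [[[265.5, 202.7]], [[264.0, 217.2]], [[262.5, 231.7]], [[262.2, 234.6]]]
3.33 [[[265.8, 202.1]], [[264.6, 215.8]], [[263.5, 229.1]], [[263.3, 231.7]]]
mean 140.7
[0, 75, 38, 59, 1448] [[0, 75], [37, 100], [22, 129], [0, 132]]
[199, 169, 44, 107, 2824] [[241, 170], [242, 231], [202, 275], [199, 198], [217, 170]]
pred [[219.0, 235.0], [217.0, 171.0], [250.0, 235.0], [249.0, 171.0], [202.0, 292.0], [197.0, 201.0], [246.0, 292.0], [246.0, 201.0]] board top [[244.0, 389.0], [240.0, 109.0], [267.0, 389.0], [271.0, 109.0]]
```

The leg matches 3.33 rad (column 263.5 at row 230), the board is upright and gripped, and the mould is in place. Handing in.

```bash
python3 -c "
from plant import manip
print(manip.job_done());s=manip.state();print(s['time'],s['tool_pos'],s['gripper_width'],s['contact_force'])"
```

```text
the job is handed in; nothing more can be done
None
the job is handed in; nothing more can be done
```

I handed the job in at about 29 s on the robot clock. The mould stood on the ledge against the board, the prop leg was down, and the gripper still held the upright board by its top edge. No verdict was reported.

**Last checks**
- **Board:** the arm's pose put its tilt at 0.000 to −0.001 rad, and the rail in the scene image agreed with upright. The grip opening was about 10.5 mm on the 12 mm edge, with about 10 N on the tool.
- **Leg:** its outline in the scene image fitted 3.33 rad.
- **Mould:** the corners I could see in the wrist image matched the expected pose within about 3 mm. One end of its outline came out shorter than predicted. I took this as the front finger hiding it, but with the picture limit used up I could not look. I did not measure the contact between fingers and mould; the fingertips should be about 27 mm above its top.

**What went wrong or disagreed**
- **First grasp missed:** the fingers shut on nothing, tilted the mould by about 0.25 rad and shifted it about 15 mm. It settled upright again.
- **Fingertip length:** touching the bare table showed the shut fingertips about 9 mm behind the reported TCP, not 22 mm ahead as stated. I used that offset from then on.
- **Failed image reads:** two colour checks on single wrist images found nothing. I repeated the mould check and it then worked. I did not repeat the one made before the leg push, and pushed the leg on its triangulated position.
- **Other objects and the stand:** I made no separate check at the end that they had not moved.

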